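# Load the gauge plates on the magnetic chuck and set the magnifier

## Task

Switch the magnetic chuck off by swinging its handle over towards you (the robot's side), then hang every gauge plate that lies on the bench on the chuck's twin-pin plate whose pins match its holes, pushed flat and fully home on both pins. When all are on, swing the handle back over to on (away from the robot), and last of all bring the magnifier round so that its lens is level and centred over the pin plate nearest to its column. Leave everything else on the bench where it is.

Things in the scene. Friction and masses are not known exactly. Their poses are not given: they have to be found in the camera images.
- short_gauge: short gauge plate, loose, 0.25 kg, aluminium, 80 x 50 x 8 mm, flat on the bench. Two 13 mm through holes 50 mm apart at x = +-25 mm. Upright grip rib at the middle, 26 mm long (x), 14 mm thick (y), from 8 to 49 mm above the underside. Origin: centre of underside; x along plate, z up. Same when turned half round. None if absent.
- medium_gauge: medium gauge plate, loose, 0.25 kg, aluminium, 100 x 50 x 8 mm, flat on the bench. Two 13 mm through holes 70 mm apart at x = +-35 mm. Upright grip rib at the middle, 26 mm long (x), 14 mm thick (y), from 8 to 49 mm above the underside. Origin: centre of underside; x along plate, z up. Same when turned half round. None if absent.
- long_gauge: long gauge plate, loose, 0.25 kg, aluminium, 120 x 50 x 8 mm, flat on the bench. Two 13 mm through holes 90 mm apart at x = +-45 mm. Upright grip rib at the middle, 26 mm long (x), 14 mm thick (y), from 8 to 49 mm above the underside. Origin: centre of underside; x along plate, z up. Same when turned half round. None if absent.
- short_pins: pin plate for the short gauge plate, fixed on the chuck: dark bar 80 x 60 x 10 mm, two upright 10 mm steel pins 50 mm apart at x = +-25 mm, rising 24 mm above the bar (top 6 mm tapered). Origin: centre of underside; x through the pins, z up. A plate home has its underside 10 mm above this origin. The three stand side by side, 75 mm apart, in any order.
- medium_pins: pin plate for the medium gauge plate, fixed on the chuck: dark bar 100 x 60 x 10 mm, two upright 10 mm steel pins 70 mm apart at x = +-35 mm, rising 24 mm above the bar (top 6 mm tapered). Origin: centre of underside; x through the pins, z up. A plate home has its underside 10 mm above this origin. The three stand side by side, 75 mm apart, in any order.
- long_pins: pin plate for the long gauge plate, fixed on the chuck: dark bar 120 x 60 x 10 mm, two upright 10 mm steel pins 90 mm apart at x = +-45 mm, rising 24 mm above the bar (top 6 mm tapered). Origin: centre of underside; x through the pins, z up. A plate home has its underside 10 mm above this origin. The three stand side by side, 75 mm apart, in any order.
- near_place (a point): the middle of the place on the chuck's top face (50 mm above the bench) where the pin plate nearest to the magnifier stands. Its x axis runs across the chuck (away from the robot), y along the chuck, towards the handle end. The chuck is a fixed grey block 126 x 240 x 50 mm; its handle block is on the end away from the magnifier.
- handle (a joint): on/off handle of the magnetic chuck, rad: 0 = off, leaning 0.6 rad from upright towards the robot; 1.2 = on, leaning 0.6 rad away from the robot. These are also its stops. It falls over to the nearer stop once past upright (0.6) and stays there by its weight; about 2 N at the ball moves it.
- handle_ball (a point): centre of the black ball, 26 mm in diameter, at the end of the chuck handle (a 10 mm steel rod); 90 mm from the pivot. It swings in the chuck's x-z plane.
- handle_pivot (a point): hinge point of the chuck handle, 70 mm above the bench; fixed. Its frame is the chuck's: x is the direction in which the handle is pushed to go on, z up, the hinge axis is y. The block below it is 70 x 50 x 50 mm.
- swivel (a joint): swivel of the magnifier about its upright column, rad, growing anticlockwise seen from above, stiff (stays where left, about 1 N at the knob); range -2.5 to 0.6; starts swung away from the chuck at -1.6 to -2.1, and about 0 points over the near place (within about 0.1 rad).
- head (a joint): tilt of the magnifier head, rad: 0 = arm and lens level, positive = tipped up; range -0.35 to 0.9, stiff friction hinge (stays where left, 1 to 3 N at the knob).
- lens (a point): centre of the magnifier's round lens (black ring 97 mm across, 11 mm thick), 164 mm from the pivot along the head's arm. Its frame: x along the arm away from the pivot, z normal to the lens.
- magnifier_knob (a point): centre of the black ball knob, 26 mm in diameter, on the far end of the magnifier head, 235 mm from the pivot in line with arm and lens centre; to be pinched or pushed.
- magnifier_pivot (a point): the point on the magnifier's column axis about which the head both swivels and tilts, 170 mm above the bench; fixed.
- insert_stand: bystander, to be left alone: polished steel insert in a spring clip stand, 80 x 60 x 76 mm. Origin at the centre of its underside.
- stick_holder: bystander, to be left alone: lacquered wooden stick holder, 70 x 120 x 50 mm with sticks to 115 mm. Origin at the centre of its underside.
- loupes: bystander, to be left alone: pair of red plastic loupes, 98 x 46 x 35 mm. Origin at the centre of its underside.
- bushing: bystander, to be left alone: bronze bushing, 56 mm across, 45 mm high. Origin at the centre of its underside.
- jar: bystander, to be left alone: amber jar, 60 mm across, 60 mm high. Origin at the centre of its underside.
- brush: bystander, to be left alone: brush, 170 mm long. Origin at the centre of its underside (for the brush, on its long axis).
- honing_stone: bystander, to be left alone: white honing stone, 150 x 50 x 25 mm. Origin at the centre of its underside.

How it is judged:
By the outcome, as a careful person would: the job done as asked, in the order asked, and still so for the second after the job is handed in, with the robot touching nothing.
Of short_gauge, medium_gauge, long_gauge only 2 to 3 are there at a start; the rules pass over those that are not, and their reading is None.
At some moment in a run one of short_gauge, medium_gauge, long_gauge may be knocked a few centimetres aside while the robot is not near it.
Once in a run the grip may slacken for a moment while it holds something.
It also fails if it takes over 210 s, if anything falls off the work surface, if the arm or the gripper's body presses on something with over 40 N, if the wrist force passes 120 N, or if a joint passes its speed limit or range.

## Robot

A 6-joint arm with a two-finger parallel gripper is mounted at the origin on the work surface. World frame = base frame: x ahead of the robot, y to its left, z up, the work surface at z = 0. Lengths are in m, angles in rad, forces in N, time in s.
With the tool pointing down it reaches from about 0.3 to 0.775 m from the base axis. Payload 14.6 kg.
Tool frame: the origin (TCP) lies midway between the tips of the shut fingers; the grasp point (between the pads) lies 19 mm behind it (grip_depth is the distance from the TCP to the grasp point, in m); y points along the fingers, z is the direction in which the jaws open and shut, and the axes are right-handed (so a half turn about y gives the same grasp; the last joint's range is limited). The gripper opens to 94 mm and grips with 3 to 60 N. Pads are 16 mm wide; open, the fingers measure 119 mm over their backs; the gripper's body (75 mm by 177 mm) begins 78 mm behind the grasp point.
Start: joints at [1.127, 0.3, 1.521, -0, 1.321, -0.067], TCP at [0.202, 0.511, 0.205] pointing down, gripper open.
Joint ranges: [-3.03, 3.03], [-0.79, 2.21], [0.23, 2.52], [-1.04, 4.18], [0, 3.07], [-2.55, 2.55]. Speed limits (rad/s): [2.22, 2.22, 2.57, 3.14, 3.14, 3.14].

## Interface

Orientations are given as a 3x3 rotation matrix whose columns are the frame's x, y, z axes.
In Python, from rig import observe, camera, job_done, grip_depth gives the robot as it stands.
- The arm moves only by the tool arm_command, never from a script. Its argument "moves" is a list of rows, each a list of 6 numbers: the shift along the tool's x, y, z in units of 0.3 m (1.0 is 0.3 m), then the turn, a rotation vector about the tool's x, y, z in units of pi/4 rad (1.0 is pi/4 rad). A call has 1 to 20 rows; each row shifts and turns the pose as measured when the row begins, along the tool's axes as they then stand; what a row does not reach is not made up. A row lasts 1/8 s, in which the tool goes at most 62.5 mm and 10.7 degrees, less where a joint would pass 70% of its speed; a pose out of reach is approached as far as the arm can. A call with a number of a shift or a turn outside -1 to 1 is refused whole. A call with a gripper value outside its range is refused whole. "fingers" is the finger opening in mm, from 0 to 94, set as the call begins (left out, the last holds). The fingers move at their own pace and stop on an object; "force" is the grip in N (left out, the last holds). Time passes only in rows, so rows that do not move let the fingers close. It gives the time, the measured TCP pose, the force and the opening at its end, in the units of the state.
- observe(): the state, without advancing time (a new reading comes with each control period).
- camera(name): name is "scene" or "top" or "wrist"; returns a dict with "color" (400x640x3 uint8, red, green, blue), "camera_matrix" (3x3 intrinsics, pixels), "k1" (the pictures are not rectified: a ray, as slopes to the right and down, at radius r is drawn at 1 + k1 r^2 times it, then the intrinsics apply), "rvec" (rotation vector, rad) and "tvec" (3), from world to camera coordinates, as OpenCV has them; the wrist camera has in their place "T_tool_cam" (4x4, takes a point from camera to tool coordinates, whose origin is the TCP and whose axes are the tool frame's). Camera axes: x right, y down, z forward; pixel columns grow to the right and rows downward; lengths in m; the calibration is good to about 2 mm. A picture is of the moment at which its call begins: read the wrist's pose just before it. There is no depth.
- job_done(): hands the job in, once; it reports no verdict.
The state is a dict: "time": time; "joint_positions": joint angles; "qd": joint speeds; "joint_efforts": joint torques, N m; "tool_pos": TCP position; "tcp_rot": TCP orientation; "contact_force": force on the tool from outside, world axes, zero at the start; "wrist_torque": the same for the moment, N m; "opening": finger opening in m.
Only numpy, scipy, OpenCV 4.12 (cv2) and the standard library are available. Lean on these libraries where they do the work, as an engineer would, in place of code of your own. Each camera call takes 0.05 s, during which the arm holds its last target. There are 200 camera calls.

## Working session

There is one attempt and no reset: what is moved stays moved. The work goes in short steps, Python scripts to look and compute and a tool call to move; the robot and the scene stay as the last step left them, time stands still between calls to the robot, and variables do not carry over. Pictures are saved under pics/ and viewed, about 12 in all and at most 16, crops included, and the job is handed in when it is done.

Besides the shell and the picture viewer there is one more tool, called after ">>>" in YAML: its name, and indented under it one key for each argument. arm_command: Moves the arm, as the interface text tells. Shifts and turns lie within -1 to 1; 1 stands for 0.3 m of shift or pi/4 rad of turn. Its arguments: {"type":"object","properties":{"moves":{"type":"array"},"fingers":{"type":"number"},"force":{"type":"number"}},"required":["moves"]}

```bash
ls; mkdir -p pics
cat > h.py <<'E'
import numpy as np, cv2
from rig import observe, camera, job_done, grip_depth
def snap(name,fn=None):
    s=observe(); c=camera(name)
    if fn: cv2.imwrite('pics/'+fn+'.png',c['color'][:,:,::-1])
    K=np.array(c['camera_matrix'],float); k1=c['k1']
    if name=='wrist':
        T=np.eye(4); T[:3,:3]=s['tcp_rot']; T[:3,3]=s['tool_pos']; M=T@np.array(c['T_tool_cam'])
    else:
        R=cv2.Rodrigues(np.array(c['rvec'],float))[0]; M=np.eye(4); M[:3,:3]=R.T; M[:3,3]=-R.T@np.array(c['tvec'],float).ravel()
    return dict(img=c['color'],K=K,k1=k1,M=M)
def ray(v,px):
    K=v['K']; p=np.atleast_2d(px).astype(float)
    d=cv2.undistortPoints(p.reshape(-1,1,2),K,np.array([v['k1'],0,0,0.])).reshape(-1,2)
    d=np.c_[d,np.ones(len(d))]@v['M'][:3,:3].T
    return v['M'][:3,3],d
def onz(v,px,z):
    o,d=ray(v,px); return o+d*((z-o[2])/d[:,2])[:,None]
def tri(vs,pxs):
    A=np.zeros((3,3));b=np.zeros(3)
    for v,p in zip(vs,pxs):
        o,d=ray(v,p); d=d[0]/np.linalg.norm(d[0]); P=np.eye(3)-np.outer(d,d); A+=P;b+=P@o
    x=np.linalg.solve(A,b); 
    res=[np.linalg.norm(np.cross(x-ray(v,p)[0],ray(v,p)[1][0]/np.linalg.norm(ray(v,p)[1][0]))) for v,p in zip(vs,pxs)]
    return x,res
def proj(v,X):
    X=(np.atleast_2d(X)-v['M'][:3,3])@v['M'][:3,:3]
    x=X[:,:2]/X[:,2:]; r2=(x**2).sum(1,keepdims=True); x=x*(1+v['k1']*r2)
    return x@v['K'][:2,:2].T+v['K'][:2,2]
E
python3 - <<'E'
from h import *
import pickle
vs={n:snap(n,n+'0') for n in('top','scene')}
pickle.dump(vs,open('v0.pkl','wb'))
for n,v in vs.items(): print(n,v['K'].round(1).tolist(),v['k1'],v['M'].round(3).tolist())
s=observe();print(s['time'],np.round(s['tcp_rot'],3).tolist(),s['tool_pos'],grip_depth)
E
```

```text
pics
top [[365.2, 0.0, 323.5], [0.0, 365.2, 202.1], [0.0, 0.0, 1.0]] -0.07107040230387779 [[0.095, -0.974, 0.206, 0.279], [-0.995, -0.092, 0.024, -0.007], [-0.004, -0.207, -0.978, 1.395], [0.0, 0.0, 0.0, 1.0]]
scene [[365.5, 0.0, 312.7], [0.0, 365.5, 201.1], [0.0, 0.0, 1.0]] 0.01433499842315486 [[0.252, 0.826, -0.505, 1.095], [0.968, -0.22, 0.123, -0.12], [-0.01, -0.52, -0.854, 1.002], [0.0, 0.0, 0.0, 1.0]]
0.1 [[0.93, -0.0, 0.368], [-0.368, -0.001, 0.93], [-0.0, -1.0, -0.001]] [0.20228619 0.51118793 0.20494894] 0.0188
```

```bash
sleep 1; ls pics
```

```text
scene0.png
top0.png
```

View pics/top0.png

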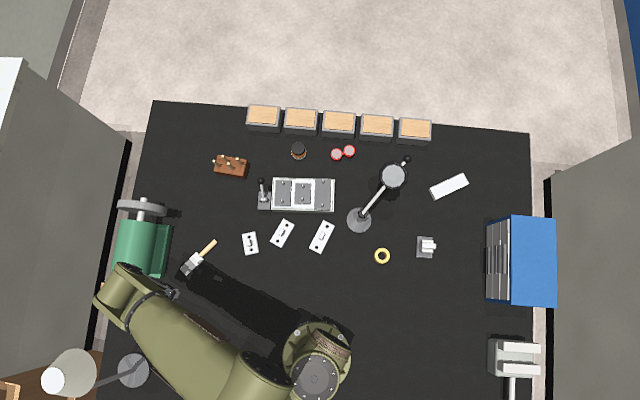

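View pics/scene0.png

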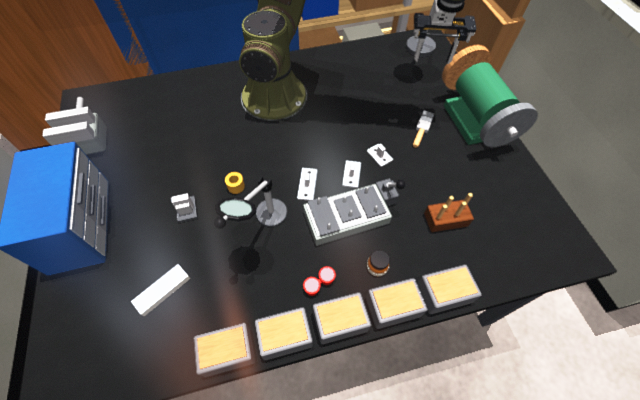

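Run:
```python
from h import *
import pickle
vs=pickle.load(open('v0.pkl','rb'));t=vs['top'];s=vs['scene']
T=lambda a,b,n:print(n,*[np.round(q,4) for q in tri([t,s],[a,b])])
T((393,175),(237,208),'lens');T((407,160),(221,222),'knob');T((359,206),(267,186),'mag pivot?')
T((262,181),(400,184),'ball')
for n,v in vs.items():
    hsv=cv2.cvtColor(v['img'],cv2.COLOR_RGB2HSV)
    m=((hsv[...,2]>150)&(hsv[...,1]<60)).astype(np.uint8)
    sub=np.zeros_like(m)
    if n=='top': sub[165:260,230:345]=1
    else: sub[135:245,290:400]=1
    cs,_=cv2.findContours(m*sub,cv2.RETR_EXTERNAL,cv2.CHAIN_APPROX_NONE)
    for c in cs:
        if cv2.contourArea(c)<60: continue
        (cx,cy),wh,a=cv2.minAreaRect(c)
        z=.05 if cv2.contourArea(c)>900 else .008
        box=cv2.boxPoints(((cx,cy),wh,a)); b=onz(v,box,z)
        e=[np.linalg.norm(b[1]-b[0]),np.linalg.norm(b[2]-b[1])]
        l=b[1]-b[0] if e[0]>e[1] else b[2]-b[1]
        print(n,round(cx),round(cy),cv2.contourArea(c),b.mean(0).round(4),np.round(e,3),np.degrees(np.arctan2(l[1],l[0])).round(1))
c1=cv2.resize(t['img'][160:265,215:425],None,fx=3.7,fy=3.7,interpolation=cv2.INTER_CUBIC)
cv2.imwrite('pics/topc.png',c1[:,:,::-1])
```

```text
lens [ 0.6283 -0.1925  0.2597] [0.0025 0.0025]
knob [ 0.6732 -0.2295  0.289 ] [0.0026 0.0026]
mag pivot? [ 0.532  -0.104   0.1803] [0.005 0.005]
ball [0.5982 0.2507 0.147 ] [0.0033 0.0033]
top 250 243 269.5 [0.3863 0.2914 0.008 ] [0.054 0.084] -162.2
top 321 236 396.5 [0.4375 0.0219 0.008 ] [0.121 0.052] -20.8
top 282 233 328.5 [0.4372 0.174  0.008 ] [0.103 0.052] -23.6
top 302 194 1839.5 [0.5865 0.1079 0.05  ] [0.127 0.24 ] -86.4
scene 340 194 3189.5 [0.5213 0.1087 0.05  ] [0.285 0.271] 96.0
scene 351 173 375.5 [0.4349 0.1751 0.008 ] [0.106 0.055] 157.1
scene 380 154 299.5 [0.3819 0.2947 0.008 ] [0.064 0.094] 15.7
```

View pics/topc.png

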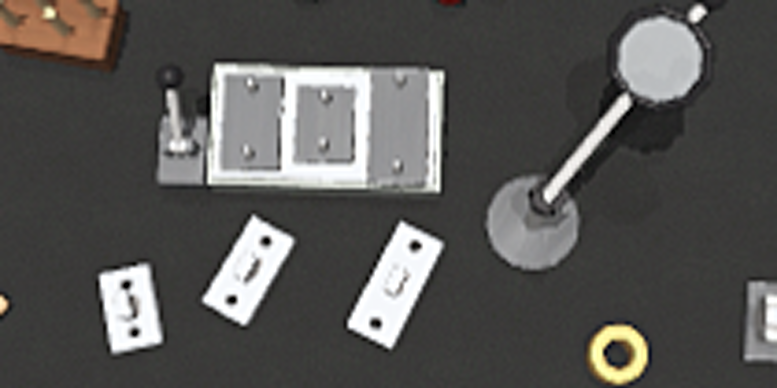

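```bash
cat >> h.py <<'E'
from scipy.spatial.transform import Rotation as Ro
def down(a):
    a=np.radians(a);return np.array([[np.cos(a),0,-np.sin(a)],[np.sin(a),0,np.cos(a)],[0,-1,0]])
def plan(*wps,step=.05,stepdeg=9.5):
    """wps: (pos, yaw deg); prints rows in tool axes and units"""
    s=observe();p=np.array(s['tool_pos']);R=np.array(s['tcp_rot'])
    print('at',p.round(4),'a',np.degrees(np.arctan2(R[1,0],R[0,0])).round(1),'t',s['time'])
    for q,a in wps:
        q=np.array(q,float);R1=down(a) if np.isscalar(a) else a
        rv=(Ro.from_matrix(R.T@R1)).as_rotvec()
        n=max(1,int(np.ceil(max(np.linalg.norm(q-p)/step,np.degrees(np.linalg.norm(rv))/stepdeg))))
        rows=[]
        for i in range(n):
            Ri=R@Ro.from_rotvec(rv*i/n).as_matrix()
            rows.append(np.r_[Ri.T@(q-p)/n/.3,rv/n/(np.pi/4)].round(3)+0.)
        print(n,'rows to',q.round(3),a if np.isscalar(a) else ''); print(str([[float(x) for x in r] for r in rows]).replace(' ',''))
        p,R=q,R1
E
python3 - <<'E'
from h import *
c=camera('wrist');print(np.round(c['T_tool_cam'],3).tolist(),np.round(c['camera_matrix'],1).tolist(),c['k1'])
plan(([.40,.24,.30],-70),)
E
```

```text
[[0.0, 0.968, 0.252, -0.073], [0.0, -0.252, 0.968, -0.181], [1.0, -0.0, -0.0, -0.0], [0.0, 0.0, 0.0, 1.0]] [[317.0, 0.0, 322.1], [0.0, 317.0, 202.5], [0.0, 0.0, 1.0]] -0.03419573370743652
at [0.2023 0.5113 0.205 ] a -21.6 t 0.15
7 rows to [0.4  0.24 0.3 ] -70
[[0.135,-0.045,-0.085,0.0,0.154,0.0],[0.144,-0.045,-0.069,0.0,0.154,0.0],[0.152,-0.045,-0.051,0.0,0.154,0.0],[0.157,-0.045,-0.032,0.0,0.154,0.0],[0.159,-0.045,-0.013,0.0,0.154,0.0],[0.16,-0.045,0.006,0.0,0.154,0.0],[0.158,-0.045,0.025,0.0,0.154,0.0]]
```

Run:
```python
from h import *
plan(([.42,.22,.27],0),([.45,.06,.27],0))
```

```text
at [0.2023 0.5113 0.205 ] a -21.6 t 0.15
8 rows to [0.42 0.22 0.27] 0
[[0.129,-0.027,-0.079,0.0,-0.06,0.0],[0.125,-0.027,-0.085,0.0,-0.06,0.0],[0.121,-0.027,-0.091,0.0,-0.06,0.0],[0.117,-0.027,-0.097,0.0,-0.06,0.0],[0.112,-0.027,-0.102,0.0,-0.06,0.0],[0.107,-0.027,-0.107,0.0,-0.06,0.0],[0.102,-0.027,-0.112,0.0,-0.06,0.0],[0.096,-0.027,-0.117,0.0,-0.06,0.0]]
4 rows to [0.45 0.06 0.27] 0
[[0.025,0.0,-0.133,0.0,0.0,0.0],[0.025,0.0,-0.133,0.0,0.0,0.0],[0.025,0.0,-0.133,0.0,0.0,0.0],[0.025,0.0,-0.133,0.0,0.0,0.0]]
```

>>> arm_command:
  moves:
    - [0.13,-0.027,-0.08,0,-0.06,0]
    - [0.125,-0.027,-0.085,0,-0.06,0]
    - [0.12,-0.027,-0.09,0,-0.06,0]
    - [0.117,-0.027,-0.097,0,-0.06,0]
    - [0.112,-0.027,-0.1,0,-0.06,0]
    - [0.107,-0.027,-0.107,0,-0.06,0]
    - [0.1,-0.027,-0.11,0,-0.06,0]
    - [0.096,-0.027,-0.117,0,-0.06,0]
    - [0,0,0,0,0,0]
    - [0,0,0,0,0,0]
  fingers: 70

```text
time: 1.4
tool_pos: [0.4267, 0.2134, 0.27]
tcp_rot: [[1.0, -0.003, -0.013], [0.013, -0.004, 1.0], [-0.003, -1.0, -0.004]]
contact_force: [-0.7, -0.4, -0.5]
opening: 0.0698
```

Run:
```python
from h import *
import pickle
v=snap('wrist','w1');pickle.dump(v,open('w1.pkl','wb'))
plan(([.45,.06,.27],0))
```

```text
at [0.4266 0.2136 0.27  ] a 0.8 t 1.45
4 rows to [0.45 0.06 0.27] 0
[[0.018,0.0,-0.128,0.001,0.005,-0.001],[0.018,0.0,-0.128,0.001,0.005,-0.001],[0.019,0.0,-0.128,0.001,0.005,-0.001],[0.019,0.0,-0.128,0.001,0.005,-0.001]]
```

>>> arm_command:
  moves:
    - [0.018,0,-0.128,0,0,0]
    - [0.018,0,-0.128,0,0,0]
    - [0.018,0,-0.128,0,0,0]
    - [0.018,0,-0.128,0,0,0]
    - [0,0,0,0,0,0]
    - [0,0,0,0,0,0]

```text
time: 2.2
tool_pos: [0.4489, 0.0619, 0.2693]
tcp_rot: [[1.0, -0.005, -0.022], [0.022, -0.004, 1.0], [-0.005, -1.0, -0.004]]
contact_force: [-0.5, 0.7, -0.0]
opening: 0.07
```

Run:
```python
from h import *
import pickle
v=snap('wrist','w2');pickle.dump(v,open('w2.pkl','wb'))
v1=pickle.load(open('w1.pkl','rb'))
a=np.vstack([v1['img'][:, :],v['img']])[:,:,::-1]
cv2.imwrite('pics/w12.png',cv2.resize(a,(480,600),interpolation=cv2.INTER_AREA))
# centres predicted
for n,p in dict(short=(.386,.291,.008),med=(.437,.174,.008),long=(.4375,.022,.008),ball=(.598,.251,.147)).items(): print(n,proj(v1,p).round(),proj(v,p).round())
```

```text
short [[380. 146.]] [[491. 134.]]
med [[295. 181.]] [[403. 168.]]
long [[189. 180.]] [[295. 166.]]
ball [[354. 345.]] [[489. 331.]]
```

View pics/w2.png

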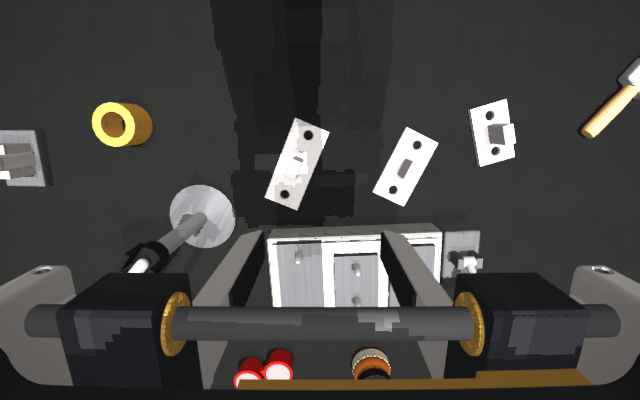

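View pics/w1.png

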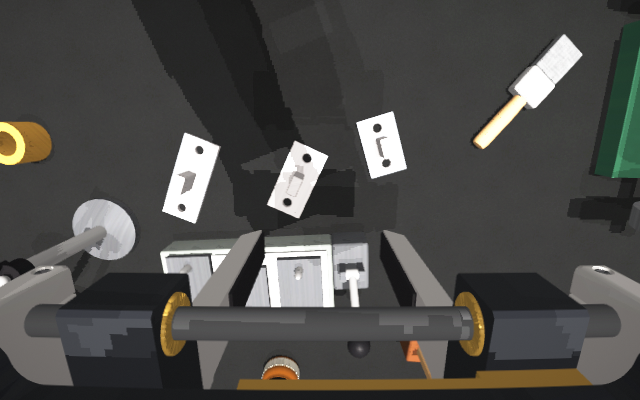

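```bash
cat >> h.py <<'E'
def darkholes(v,cen,r=45,thr=90):
    """dark blobs inside white plate near pixel cen"""
    g=cv2.cvtColor(v['img'],cv2.COLOR_RGB2GRAY); m=(g>120).astype(np.uint8)
    x0,y0=int(cen[0])-r,int(cen[1])-r; x0=max(x0,0);y0=max(y0,0)
    sub=m[y0:y0+2*r,x0:x0+2*r]
    cs,h=cv2.findContours(sub,cv2.RETR_CCOMP,cv2.CHAIN_APPROX_NONE)
    big=max((c for c in cs),key=cv2.contourArea)
    hull=np.zeros_like(sub);cv2.fillPoly(hull,[cv2.convexHull(big)],1)
    hull=cv2.erode(hull,np.ones((3,3)))
    out=[]
    gg=g[y0:y0+2*r,x0:x0+2*r].astype(float)
    n,lab,st,ce=cv2.connectedComponentsWithStats(((gg<thr)&(hull>0)).astype(np.uint8))
    for i in range(1,n):
        if st[i,4]>=12: out.append((ce[i]+[x0,y0],st[i,4],st[i,2:4]))
    rc=cv2.minAreaRect(big); box=cv2.boxPoints(rc)+[x0,y0]
    return out,box
E
python3 - <<'E'
from h import *
import pickle
V=[pickle.load(open(f'w{i}.pkl','rb')) for i in(1,2)]
for n,c in dict(short=((381,145),(492,132)),med=((297,180),(405,167)),long=((191,178),(297,164))).items():
    for v,p in zip(V,c):
        o,box=darkholes(v,p)
        print(n,[(q.round(1).tolist(),int(a),w.tolist(),onz(v,q,.008)[0].round(4)[:2].tolist()) for q,a,w in o],'box c',onz(v,box,.008).mean(0).round(4)[:2])
plan(([.62,.1,.27],0))
E
```

```text
short [([376.8, 127.6], 47, [7, 8], [0.3614, 0.2857]), ([385.8, 162.8], 41, [7, 7], [0.4092, 0.3008])] box c [0.385  0.2939]
short [([488.7, 115.3], 39, [6, 8], [0.3618, 0.2849]), ([494.4, 150.4], 36, [6, 8], [0.4088, 0.2999])] box c [0.3849 0.2961]
med [([306.5, 157.6], 53, [8, 8], [0.4037, 0.19]), ([287.0, 201.7], 44, [7, 8], [0.4673, 0.1619])] box c [0.436  0.1754]
med [([416.7, 144.4], 44, [7, 8], [0.4036, 0.19]), ([392.6, 189.2], 42, [8, 7], [0.4674, 0.1615])] box c [0.4365 0.1762]
long [([199.5, 149.6], 37, [6, 8], [0.3942, 0.0407]), ([181.9, 206.8], 27, [5, 7], [0.4773, 0.0079])] box c [0.436  0.0225]
long [([307.9, 134.8], 64, [9, 9], [0.3943, 0.04]), ([284.4, 193.7], 50, [8, 8], [0.4776, 0.0072])] box c [0.4363 0.0227]
at [0.4489 0.062  0.2693] a 1.3 t 2.25
4 rows to [0.62 0.1  0.27] 0
[[0.143,-0.001,0.028,0.001,0.007,-0.002],[0.143,-0.001,0.029,0.001,0.007,-0.002],[0.143,-0.001,0.03,0.001,0.007,-0.002],[0.143,-0.001,0.031,0.001,0.007,-0.002]]
```

>>> arm_command:
  moves:
    - [0.143,0,0.03,0,0.007,0]
    - [0.143,0,0.03,0,0.007,0]
    - [0.143,0,0.03,0,0.007,0]
    - [0.143,0,0.03,0,0.007,0]
    - [0,0,0,0,0,0]
    - [0,0,0,0,0,0]

```text
time: 3.0
tool_pos: [0.6229, 0.1104, 0.2672]
tcp_rot: [[1.0, -0.005, -0.009], [0.009, -0.003, 1.0], [-0.006, -1.0, -0.003]]
contact_force: [-0.4, 0.6, 0.2]
opening: 0.0701
```

Run:
```python
from h import *
import pickle
v=snap('wrist','w3');pickle.dump(v,open('w3.pkl','wb'))
plan(([.62,.18,.27],0))
```

```text
at [0.6228 0.1103 0.2673] a 0.5 t 3.05
2 rows to [0.62 0.18 0.27] 0
[[-0.004,-0.005,0.116,0.002,0.006,-0.004],[-0.004,-0.005,0.116,0.002,0.006,-0.004]]
```

View pics/w3.png

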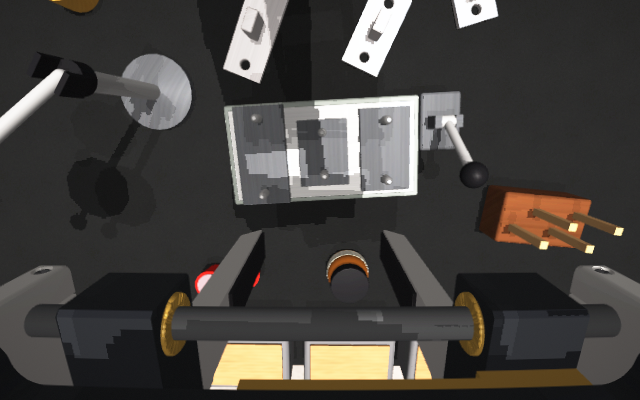

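>>> arm_command:
  moves:
    - [-0.03,0.05,0.12,0,0,0]
    - [-0.03,0.05,0.12,0,0,0]
    - [0,0.05,0,0,0,0]
    - [0,0,0,0,0,0]
    - [0,0,0,0,0,0]

```text
time: 3.68
tool_pos: [0.6012, 0.1826, 0.2249]
tcp_rot: [[1.0, -0.0, -0.008], [0.008, -0.003, 1.0], [-0.0, -1.0, -0.003]]
contact_force: [0.8, -0.5, -0.9]
opening: 0.0702
```

Run:
```python
from h import *
import pickle
v=snap('wrist','w4');pickle.dump(v,open('w4.pkl','wb'))
u=pickle.load(open('w3.pkl','rb'))
# predicted chuck centre in w4
c=np.array([.5865,.108,.07]);p,q=proj(u,c)[0],proj(v,c)[0];print(p,q)
f=lambda w,p:cv2.resize(w['img'][int(p[1])-60:int(p[1])+60,max(int(p[0])-105,0):int(p[0])+105],None,fx=2.45*1.5,fy=2.45,interpolation=cv2.INTER_CUBIC)
a,b=f(u,p),f(v,q);w=min(a.shape[1],b.shape[1]);cv2.imwrite('pics/pins.png',np.vstack([a[:,:w],b[:,:w]])[:,:,::-1]);print(a.shape,b.shape,int(p[0])-105,int(p[1])-60,int(q[0])-105,int(q[1])-60)
```

```text
[321.27462918 153.11727486] [253.44560246 176.02046829]
(294, 772, 3) (294, 772, 3) 216 93 148 116
```

View pics/pins.png

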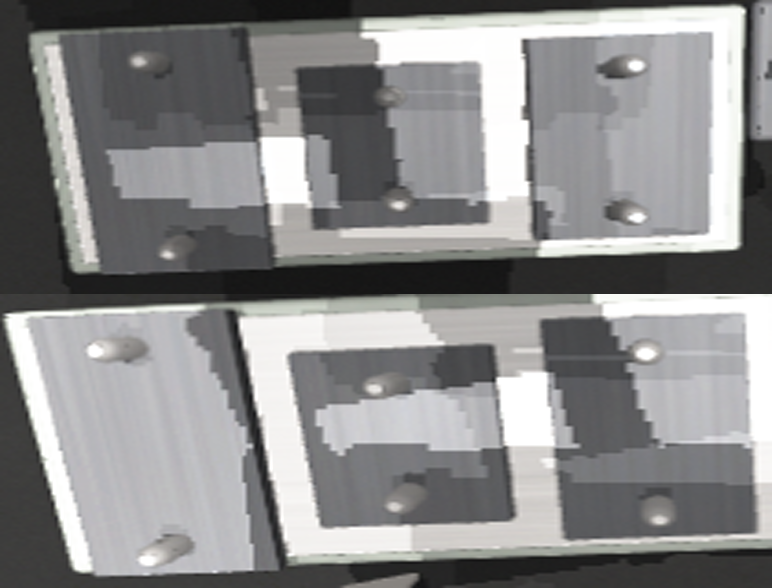

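Run:
```python
from h import *
import pickle
u=pickle.load(open('w3.pkl','rb'));v=pickle.load(open('w4.pkl','rb'))
A=dict(L1=((136,61),(96,56)),L2=((168,254),(150,258)),S1=((390,98),(374,94)),S2=((398,203),(398,211)),M1=((638,65),(647,58)),M2=((638,215),(658,220)))
P={}
for k,(a,b) in A.items():
    a=np.array(a)/[3.675,2.45]+[216,93];b=np.array(b)/[3.675,2.45]+[148,116]
    x,r=tri([u,v],[a,b]);P[k]=x
    print(k,x.round(4),np.round(r,4)[0],onz(u,a,.083)[0].round(4),onz(v,b,.083)[0].round(4))
for k in 'LSM':
    d=P[k+'2']-P[k+'1'];print(k,((P[k+'1']+P[k+'2'])/2).round(4),np.linalg.norm(d[:2]),np.degrees(np.arctan2(d[1],d[0])))
# chuck/bar edges
for w,o in((u,'u'),(v,'v')):
    hsv=cv2.cvtColor(w['img'],cv2.COLOR_RGB2HSV)
    print(o,'ball')
    g=cv2.cvtColor(w['img'],cv2.COLOR_RGB2GRAY);
    c=proj(w,[.598,.2507,.147])[0];print(c)
```

```text
L1 [0.5468 0.0309 0.0807] 0.0001 [0.5467 0.0314 0.083 ] [0.5468 0.032  0.083 ]
L2 [0.6374 0.0362 0.0766] 0.0013 [0.6372 0.0379 0.083 ] [0.634  0.0387 0.083 ]
S1 [0.5622 0.1087 0.085 ] 0.0004 [0.5627 0.1088 0.083 ] [0.562  0.1081 0.083 ]
S2 [0.6123 0.112  0.0806] 0.0004 [0.6115 0.1118 0.083 ] [0.612  0.1126 0.083 ]
M1 [0.5469 0.1834 0.0861] 0.0003 [0.5471 0.1841 0.083 ] [0.5468 0.1834 0.083 ]
M2 [0.6155 0.1874 0.0853] 0.0007 [0.6166 0.1882 0.083 ] [0.6154 0.1872 0.083 ]
L [0.5921 0.0336 0.0786] 0.09074702997044962 3.330240876080463
S [0.5873 0.1103 0.0828] 0.05018058679046715 3.71487782244985
M [0.5812 0.1854 0.0857] 0.06868066368001792 3.3376988764545494
u ball
[468.61666326 174.45497929]
v ball
[403.2319804 206.3722591]
```

Run:
```python
from h import *
plan(([.60,.22,.27],-86.4),([.598,.257,.26],-86.4),([.598,.257,.125],-86.4),([.488,.2505,.125],-86.4),step=.04)
```

```text
at [0.6012 0.1825 0.2248] a 0.5 t 3.725
10 rows to [0.6  0.22 0.27] -86.4
[[0.0,-0.015,0.012,0.0,0.193,0.0],[-0.002,-0.015,0.012,0.0,0.193,0.0],[-0.004,-0.015,0.012,0.0,0.193,0.0],[-0.006,-0.015,0.011,0.0,0.193,0.0],[-0.007,-0.015,0.01,0.0,0.193,0.0],[-0.009,-0.015,0.009,0.0,0.193,0.0],[-0.01,-0.015,0.007,0.0,0.193,0.0],[-0.011,-0.015,0.006,0.0,0.193,0.0],[-0.012,-0.015,0.004,0.0,0.193,0.0],[-0.012,-0.015,0.002,0.0,0.193,0.0]]
1 rows to [0.598 0.257 0.26 ] -86.4
[[-0.124,0.033,0.001,0.0,0.0,0.0]]
4 rows to [0.598 0.257 0.125] -86.4
[[0.0,0.113,0.0,0.0,0.0,0.0],[0.0,0.113,0.0,0.0,0.0,0.0],[0.0,0.113,0.0,0.0,0.0,0.0],[0.0,0.113,0.0,0.0,0.0,0.0]]
3 rows to [0.488 0.25  0.125] -86.4
[[0.0,0.0,-0.122,0.0,0.0,0.0],[0.0,0.0,-0.122,0.0,0.0,0.0],[0.0,0.0,-0.122,0.0,0.0,0.0]]
```

>>> arm_command:
  moves:
    - [0,-0.015,0.012,0,0.193,0]
    - [0,-0.015,0.012,0,0.193,0]
    - [-0.004,-0.015,0.012,0,0.193,0]
    - [-0.006,-0.015,0.011,0,0.193,0]
    - [-0.007,-0.015,0.01,0,0.193,0]
    - [-0.009,-0.015,0.009,0,0.193,0]
    - [-0.01,-0.015,0.007,0,0.193,0]
    - [-0.011,-0.015,0.006,0,0.193,0]
    - [-0.012,-0.015,0.004,0,0.193,0]
    - [-0.012,-0.015,0.002,0,0.193,0]
    - [-0.062,0.016,0,0,0,0]
    - [-0.062,0.016,0,0,0,0]
    - [0,0,0,0,0,0]
    - [0,0,0,0,0,0]
  fingers: 82

```text
time: 5.48
tool_pos: [0.6048, 0.2527, 0.2673]
tcp_rot: [[0.011, 0.008, 1.0], [-1.0, -0.001, 0.011], [0.001, -1.0, 0.008]]
contact_force: [0.6, -0.1, -0.9]
opening: 0.0818
```

Run:
```python
from h import *
v=snap('wrist','w5')
plan(([.598,.257,.125],-86.4),([.488,.2505,.125],-86.4),step=.04)
```

```text
at [0.6048 0.2526 0.2673] a -89.4 t 5.525
4 rows to [0.598 0.257 0.125] -86.4
[[-0.004,0.119,-0.006,-0.002,-0.017,0.0],[-0.004,0.119,-0.006,-0.002,-0.017,0.0],[-0.004,0.119,-0.006,-0.002,-0.017,0.0],[-0.004,0.119,-0.006,-0.002,-0.017,0.0]]
3 rows to [0.488 0.25  0.125] -86.4
[[0.0,0.0,-0.122,0.0,0.0,0.0],[0.0,0.0,-0.122,0.0,0.0,0.0],[0.0,0.0,-0.122,0.0,0.0,0.0]]
```

View pics/w5.png

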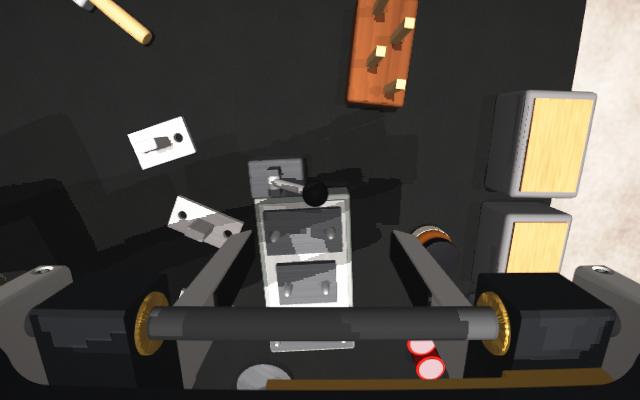

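Run:
```python
from h import *
v=snap('wrist')
print(onz(v,[(315,193)],.146),proj(v,observe()['tool_pos']))
import pickle
u=pickle.load(open('w3.pkl','rb'));w=pickle.load(open('w4.pkl','rb'));print(tri([u,v],[(474,174),(315,193)]))
```

```text
[[0.59846899 0.25611269 0.146     ]] [[322.73849273 243.5949025 ]]
(array([0.59805083, 0.25624356, 0.14612309]), [np.float64(0.00043165350109872897), np.float64(0.0004316535010985903)])
```

Ball confirmed at (0.598, 0.256, 0.146). Lower around it and swing it over towards −x.

>>> arm_command:
  moves:
    - [-0.004,0.119,-0.006,0,-0.017,0]
    - [-0.004,0.119,-0.006,0,-0.017,0]
    - [-0.004,0.119,-0.006,0,-0.017,0]
    - [-0.002,0.115,-0.006,0,-0.017,0]
    - [0,0,0,0,0,0]
    - [0,0,-0.06,0,0,0]
    - [0,0,-0.06,0,0,0]
    - [0,0,-0.06,0,0,0]
    - [0,0,-0.06,0,0,0]
    - [0,0,-0.06,0,0,0]
    - [0,0,-0.05,0,0,0]
    - [0,0,0,0,0,0]
    - [0,0,0,0,0,0]
    - [0,0,0,0,0,0]

```text
time: 7.32
tool_pos: [0.5004, 0.248, 0.1392]
tcp_rot: [[0.061, 0.034, 0.998], [-0.998, 0.008, 0.06], [-0.006, -0.999, 0.034]]
contact_force: [0.3, -0.1, -0.0]
opening: 0.0824
```

Run:
```python
from h import *
plan(([.495,.255,.26],-86.4),([.436,.255,.26],-23.9))
```

```text
at [0.5004 0.248  0.1392] a -86.5 t 7.325
3 rows to [0.495 0.255 0.26 ] -86.4
[[-0.009,-0.134,-0.001,-0.014,-0.001,-0.003],[-0.009,-0.134,-0.002,-0.014,-0.001,-0.003],[-0.008,-0.134,-0.004,-0.014,-0.001,-0.003]]
7 rows to [0.436 0.255 0.26 ] -23.9
[[-0.002,0.0,-0.028,0.0,-0.198,0.0],[-0.006,0.0,-0.027,0.0,-0.198,0.0],[-0.01,0.0,-0.026,0.0,-0.198,0.0],[-0.014,0.0,-0.024,0.0,-0.198,0.0],[-0.018,0.0,-0.022,0.0,-0.198,0.0],[-0.021,0.0,-0.019,0.0,-0.198,0.0],[-0.024,0.0,-0.015,0.0,-0.198,0.0]]
```

>>> arm_command:
  moves:
    - [-0.009,-0.134,0,-0.014,0,0]
    - [-0.009,-0.134,0,-0.014,0,0]
    - [-0.008,-0.134,0,-0.014,0,0]
    - [-0.002,0,-0.028,0,-0.198,0]
    - [-0.006,0,-0.027,0,-0.198,0]
    - [-0.01,0,-0.026,0,-0.198,0]
    - [-0.014,0,-0.024,0,-0.198,0]
    - [-0.018,0,-0.022,0,-0.198,0]
    - [-0.02,0,-0.019,0,-0.198,0]
    - [-0.024,0,-0.015,0,-0.198,0]
    - [0,0,0,0,0,0]
    - [0,0,0,0,0,0]
  fingers: 45

```text
time: 8.82
tool_pos: [0.441, 0.2539, 0.2644]
tcp_rot: [[0.923, -0.001, 0.384], [-0.384, 0.006, 0.923], [-0.003, -1.0, 0.005]]
contact_force: [0.0, -0.4, 0.1]
opening: 0.0451
```

```bash
cat >> h.py <<'E'
G=dict(short=[.3853,.2929],med=[.4355,.1758],long=[.4358,.0239])
def gauge(v,est,z=.008):
    o,box=darkholes(v,proj(v,[est[0],est[1],z])[0],r=60)
    o=[onz(v,q,z)[0] for q,a,w in o if max(w)<2.2*min(w)]
    print('holes',[p[:2].round(4).tolist() for p in o],'box',onz(v,box,z).mean(0)[:2].round(4))
    for i in range(len(o)):
        for j in range(i):
            d=o[i]-o[j]; 
            if d[0]<0:d=-d
            print(' c',((o[i]+o[j])/2)[:2].round(4),'L',np.linalg.norm(d).round(4),'a',np.degrees(np.arctan2(d[1],d[0])).round(1))
E
python3 - <<'E'
from h import *
v=snap('wrist','w6'); s=snap('scene','s6')
print(np.round(observe()['tcp_rot'],3).tolist())
for n in('med','short'): print(n);gauge(v,G[n])
print(proj(v,[*G['med'],.008]),'off ball expect',proj(s,[.497,.25,.144]),'on',proj(s,[.598,.256,.146]))
c=lambda i,p,r:i[max(p[1]-r,0):p[1]+r,p[0]-r:p[0]+r]
a=cv2.resize(s['img'][120:230,330:440],(400,400),interpolation=cv2.INTER_CUBIC);b=cv2.resize(v['img'],(640,400))
cv2.imwrite('pics/chk6.png',cv2.resize(np.hstack([a,b]),(800,307))[:,:,::-1])
plan(([*G['med'],.2],-23.9))
E
```

```text
[[0.924, -0.001, 0.383], [-0.383, 0.006, 0.924], [-0.003, -1.0, 0.005]]
med
holes [[0.4035, 0.1903], [0.4673, 0.1623]] box [0.4359 0.1747]
 c [0.4354 0.1763] L 0.0697 a -23.7
short
holes [[0.3617, 0.2854], [0.4093, 0.3006]] box [0.3849 0.2933]
 c [0.3855 0.293 ] L 0.05 a 17.7
[[269.04326941 192.4261945 ]] off ball expect [[385.66310184 157.30282348]] on [[400.47712863 183.90341307]]
at [0.4409 0.2539 0.2643] a -22.5 t 8.925
3 rows to [0.436 0.176 0.2  ] -23.9
[[0.028,0.071,-0.083,-0.002,0.01,-0.001],[0.028,0.071,-0.082,-0.002,0.01,-0.001],[0.029,0.071,-0.082,-0.002,0.01,-0.001]]
```

View pics/chk6.png

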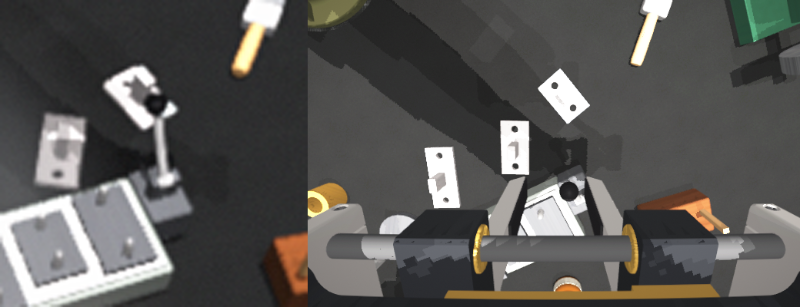

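Run:
```python
from h import *
plan(([.4354,.1761,.17],-113.8))
```

```text
at [0.4409 0.2539 0.2643] a -22.5 t 8.925
10 rows to [0.435 0.176 0.17 ] -113.8
[[0.008,0.031,-0.025,0.0,0.203,-0.001],[0.012,0.031,-0.023,0.0,0.203,-0.001],[0.016,0.031,-0.021,0.0,0.203,-0.001],[0.019,0.031,-0.018,0.0,0.203,-0.001],[0.021,0.031,-0.015,0.0,0.203,-0.001],[0.023,0.031,-0.011,0.0,0.203,-0.001],[0.025,0.031,-0.008,0.0,0.203,-0.001],[0.026,0.031,-0.003,0.0,0.203,-0.001],[0.026,0.031,0.001,0.0,0.203,-0.001],[0.026,0.031,0.005,0.0,0.203,-0.001]]
```

>>> arm_command:
  moves:
    - [0.008,0.031,-0.025,0,0.203,0]
    - [0.012,0.031,-0.023,0,0.203,0]
    - [0.016,0.031,-0.021,0,0.203,0]
    - [0.019,0.031,-0.018,0,0.203,0]
    - [0.021,0.031,-0.015,0,0.203,0]
    - [0.023,0.031,-0.011,0,0.203,0]
    - [0.025,0.031,-0.008,0,0.203,0]
    - [0.026,0.031,-0.003,0,0.203,0]
    - [0.026,0.031,0,0,0.203,0]
    - [0.026,0.031,0.005,0,0.203,0]
    - [0,0,0,0,0,0]
    - [0,0,0,0,0,0]
  fingers: 50

```text
time: 10.42
tool_pos: [0.4352, 0.174, 0.1678]
tcp_rot: [[-0.467, -0.002, 0.884], [-0.884, 0.005, -0.467], [-0.004, -1.0, -0.004]]
contact_force: [-0.3, -0.6, -0.1]
opening: 0.0502
```

Run:
```python
from h import *
v=snap('wrist','w7');s=snap('scene');t=snap('top')
for n in('med','short','long'):
    print(n)
    for w in((v,s,t) if n=='med' else (s,)):
        try: gauge(w,G[n])
        except Exception as e: print('x')
plan(([.4354,.1761,.06],-113.8),([.4354,.1761,.026],-113.8))
```

```text
med
holes [[0.4678, 0.1622], [0.4043, 0.1906]] box [0.4351 0.1761]
 c [0.4361 0.1764] L 0.0695 a -24.1
holes [[0.4598, 0.0918], [0.4835, 0.2041], [0.503, -0.0078]] box [0.5414 0.1152]
 c [0.4717 0.148 ] L 0.1147 a 78.1
 c [0.4814 0.042 ] L 0.1086 a -66.6
 c [0.4932 0.0981] L 0.2127 a -84.8
holes [] box [0.3065 0.2034]
short
holes [] box [0.5275 0.156 ]
long
holes [[0.4625, 0.0899], [0.4914, 0.1859], [0.5075, -0.0085]] box [0.522  0.0811]
 c [0.4769 0.1379] L 0.1002 a 73.2
 c [0.485  0.0407] L 0.1082 a -65.4
 c [0.4995 0.0887] L 0.195 a -85.2
at [0.4351 0.174  0.1677] a -117.9 t 10.575
3 rows to [0.435 0.176 0.06 ] -113.8
[[-0.002,0.12,0.0,0.002,-0.03,-0.002],[-0.002,0.12,0.0,0.002,-0.03,-0.002],[-0.002,0.12,0.0,0.002,-0.03,-0.002]]
1 rows to [0.435 0.176 0.026] -113.8
[[0.0,0.113,0.0,0.0,0.0,0.0]]
```

>>> arm_command:
  moves:
    - [-0.002,0.12,0,0,-0.028,0]
    - [-0.002,0.12,0,0,-0.028,0]
    - [-0.002,0.1,0,0,-0.02,0]
    - [0,0.07,0,0,0,0]
    - [0,0.05,0,0,0,0]
    - [0,0,0,0,0,0]
    - [0,0,0,0,0,0]

```text
time: 11.45
tool_pos: [0.4378, 0.1782, 0.0283]
tcp_rot: [[-0.405, 0.004, 0.914], [-0.914, 0.007, -0.405], [-0.008, -1.0, 0.0]]
contact_force: [-0.5, -0.6, -0.4]
opening: 0.0495
```

Run:
```python
from h import *
plan(([.4358,.1763,.026],-114))
```

```text
at [0.4378 0.1782 0.0283] a -113.9 t 11.45
1 rows to [0.436 0.176 0.026] -114
[[0.009,0.008,-0.004,0.0,0.002,-0.01]]
```

>>> arm_command:
  moves:
    - [0.008,0.008,-0.003,0,0,0]
    - [0,0,0,0,0,0]
    - [0,0,0,0,0,0]
    - [0,0,0,0,0,0]
    - [0,0,0,0,0,0]
    - [0,-0.1,0,0,0,0]
    - [0,-0.15,0,0,0,0]
    - [0,-0.17,0,0,0,0]
    - [0,-0.15,0,0,0,0]
    - [0,0,0,0,0,0]
  fingers: 0
  force: 40

```text
time: 12.7
tool_pos: [0.4348, 0.1748, 0.2026]
tcp_rot: [[-0.405, 0.003, 0.914], [-0.914, 0.007, -0.405], [-0.008, -1.0, -0.0]]
contact_force: [-0.5, 0.6, -2.7]
opening: 0.0256
```

Run:
```python
from h import *
plan(([.50,.175,.205],-86.4),([.5818,.1854,.205],-86.4),step=.04)
print(observe()['opening'])
```

```text
at [0.4348 0.1748 0.2026] a -113.9 t 12.7
3 rows to [0.5   0.175 0.205] -86.4
[[-0.03,-0.002,0.066,-0.001,-0.204,-0.003],[-0.019,-0.003,0.07,-0.001,-0.204,-0.003],[-0.007,-0.003,0.072,-0.001,-0.204,-0.003]]
3 rows to [0.582 0.185 0.205] -86.4
[[-0.006,0.0,0.091,0.0,0.0,0.0],[-0.006,0.0,0.091,0.0,0.0,0.0],[-0.006,0.0,0.091,0.0,0.0,0.0]]
0.02563847277990908
```

>>> arm_command:
  moves:
    - [-0.03,0,0.066,0,-0.15,0]
    - [-0.019,0,0.07,0,-0.15,0]
    - [-0.01,0,0.072,0,-0.15,0]
    - [-0.006,0,0.09,0,-0.15,0]
    - [-0.006,0,0.09,0,0,0]
    - [-0.006,0,0.09,0,0,0]
    - [0,0,0,0,0,0]
    - [0,0,0,0,0,0]

```text
time: 13.7
tool_pos: [0.5811, 0.1805, 0.1904]
tcp_rot: [[0.07, -0.012, 0.997], [-0.998, 0.003, 0.071], [-0.004, -1.0, -0.012]]
contact_force: [0.2, -0.6, -1.8]
opening: 0.0258
```

```bash
cat >> h.py <<'E'
PINS=dict(long=[.5917,.0353],short=[.5871,.1103],med=[.5819,.1855]); CA=3.6
E
python3 - <<'E'
from h import *
s=observe();print(s['opening'],s['contact_force'])
v=snap('wrist','w8')
plan(([*PINS['med'],.13],-86.4))
z=s['tool_pos'][2]-.026+.008
print('plate top z',z); gauge(v,s['tool_pos'][:2],z)
E
```

```text
0.02578991870575777 [ 0.15169957 -0.58591681 -1.7576146 ]
at [0.5811 0.1804 0.1905] a -86.0 t 13.75
2 rows to [0.582 0.186 0.13 ] -86.4
[[-0.008,0.101,0.003,0.008,0.005,-0.003],[-0.008,0.101,0.003,0.008,0.005,-0.003]]
plate top z 0.17239954213364453
holes [[0.5433, 0.1815], [0.5653, 0.1776], [0.596, 0.1799]] box [0.5788 0.1984]
 c [0.5543 0.1796] L 0.0224 a -10.0
 c [0.5697 0.1807] L 0.0527 a -1.8
 c [0.5807 0.1788] L 0.0308 a 4.2
```

View pics/w8.png

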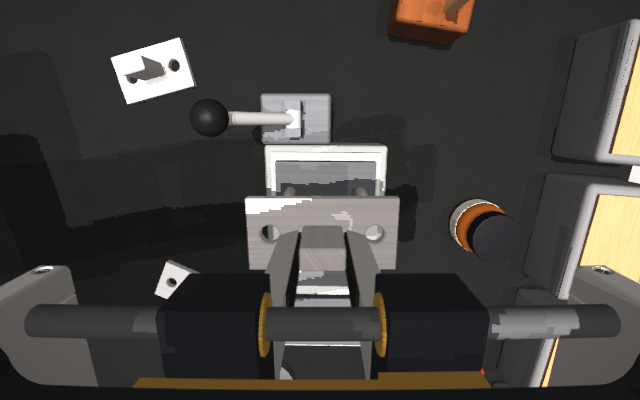

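Run:
```python
from h import *
v=snap('wrist'); s=observe(); g=cv2.cvtColor(v['img'],cv2.COLOR_RGB2GRAY)
sub=g[212:252,250:395]
c=cv2.HoughCircles(cv2.resize(sub,None,fx=4,fy=4,interpolation=cv2.INTER_CUBIC),cv2.HOUGH_GRADIENT,1,200,param1=120,param2=14,minRadius=24,maxRadius=50)
print(None if c is None else (c[0]/[4,4,4]+[250,212,0]).round(1).tolist())
R=np.array(s['tcp_rot']);p=np.array(s['tool_pos'])
for z in(.168,.1724,.176):
    a,b=onz(v,[(270,232.3),(375,232.3)],z); d=b-a
    print(z,((a+b)/2).round(4),np.linalg.norm(d).round(4),np.degrees(np.arctan2(d[1],d[0])).round(2),'tool',(R.T@((a+b)/2-p)).round(4))
```

```text
[[372.9, 230.9, 9.1], [268.9, 230.9, 6.8]]
0.168 [0.5807 0.1794 0.168 ] 0.0713 4.26 tool [ 0.0012  0.023  -0.0003]
0.1724 [0.5807 0.1809 0.1724] 0.0698 4.26 tool [-0.0004  0.0186 -0.0003]
0.176 [0.5806 0.1822 0.176 ] 0.0685 4.26 tool [-0.0017  0.015  -0.0003]
```

>>> arm_command:
  moves:
    - [-0.008,0.1,0.003,0.008,0.005,0]
    - [-0.008,0.1,0.003,0.008,0.005,0]
    - [0,0.03,0,0,0,0]
    - [0,0,0,0,0,0]
    - [0,0,0,0,0,0]

```text
time: 14.42
tool_pos: [0.5816, 0.186, 0.1237]
tcp_rot: [[0.063, 0.006, 0.998], [-0.998, 0.005, 0.063], [-0.005, -1.0, 0.006]]
contact_force: [0.6, 0.9, -2.5]
opening: 0.0254
```

Run:
```python
from h import *
plan(([*PINS['med'],.112],-86.4))
v=snap('wrist','w9')
cv2.imwrite('pics/w9c.png',cv2.resize(v['img'][100:270,200:440],None,fx=3.3,fy=3.3,interpolation=cv2.INTER_CUBIC)[:,:,::-1])
```

```text
at [0.5816 0.186  0.1237] a -86.4 t 14.425
1 rows to [0.582 0.186 0.112] -86.4
[[0.002,0.039,0.001,-0.008,0.0,-0.006]]
```

View pics/w9c.png

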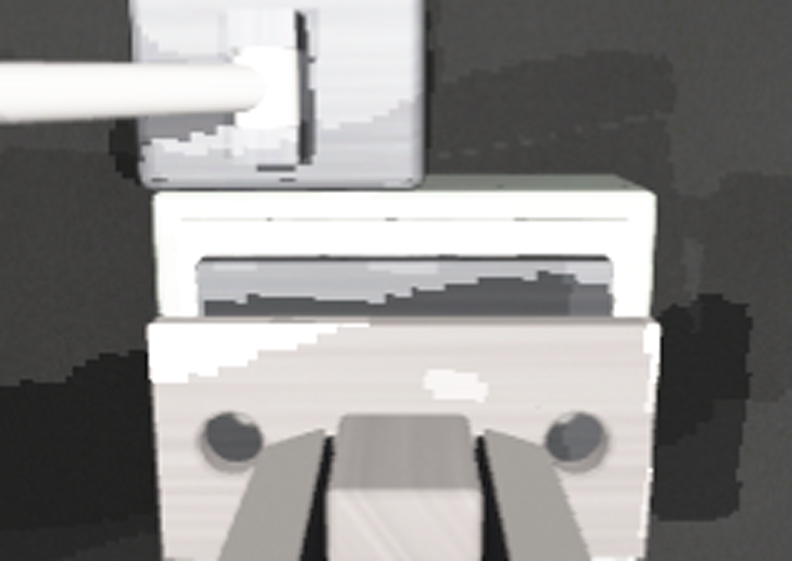

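>>> arm_command:
  moves:
    - [0.002,0.03,0.001,-0.008,0,-0.006]
    - [0,0.02,0,0,0,0]
    - [0,0.02,0,0,0,0]
    - [0,0.015,0,0,0,0]
    - [0,0,0,0,0,0]

```text
time: 15.1
tool_pos: [0.5824, 0.1853, 0.0972]
tcp_rot: [[0.063, 0.0, 0.998], [-0.998, 0.0, 0.063], [-0.0, -1.0, 0.0]]
contact_force: [-1.0, -0.6, -1.4]
opening: 0.026
```

Run:
```python
from h import *
s=observe();print(s['contact_force'],s['wrist_torque'],s['opening']);plan(([*PINS['med'],.086],-86.4))
```

```text
[-0.95530921 -0.58693159 -1.36526511] [-0.08077039  0.08844528 -0.02053681] 0.025984911530695372
at [0.5824 0.1853 0.0972] a -86.4 t 15.1
1 rows to [0.582 0.186 0.086] -86.4
[[-0.001,0.037,-0.002,0.0,0.0,0.0]]
```

>>> arm_command:
  moves:
    - [0,0.02,0,0,0,0]
    - [0,0.015,0,0,0,0]
    - [0,0.01,0,0,0,0]
    - [0,0.01,0,0,0,0]
    - [0,0,0,0,0,0]

```text
time: 15.72
tool_pos: [0.5827, 0.1852, 0.0879]
tcp_rot: [[0.063, 0.003, 0.998], [-0.998, 0.001, 0.063], [-0.0, -1.0, 0.003]]
contact_force: [-0.2, 0.4, -2.6]
opening: 0.0257
```

>>> arm_command:
  moves:
    - [0,0.015,0,0,0,0]
    - [0,0.015,0,0,0,0]
    - [0,0.015,0,0,0,0]

```text
time: 16.1
tool_pos: [0.5833, 0.1853, 0.0868]
tcp_rot: [[0.063, 0.007, 0.998], [-0.998, 0.001, 0.063], [-0.001, -1.0, 0.007]]
contact_force: [-25.5, -7.4, 48.5]
opening: 0.0259
```

>>> arm_command:
  moves:
    - [0,-0.004,0,0,0,0]
    - [0,0,0,0,0,0]

```text
time: 16.35
tool_pos: [0.5834, 0.1854, 0.0886]
tcp_rot: [[0.063, 0.009, 0.998], [-0.998, 0.001, 0.063], [-0.001, -1.0, 0.009]]
contact_force: [0.1, 0.3, -2.2]
opening: 0.0258
```

>>> arm_command:
  moves:
    - [0,0,0,0,0,0]
    - [0,0,0,0,0,0]
    - [0,0,0,0,0,0]
    - [0,-0.05,0,0,0,0]
    - [0,-0.15,0,0,0,0]
    - [0,-0.18,0,0,0,0]
    - [0,0,0,0,0,0]
  fingers: 38

```text
time: 17.23
tool_pos: [0.5826, 0.1852, 0.2078]
tcp_rot: [[0.063, 0.009, 0.998], [-0.998, 0.002, 0.063], [-0.001, -1.0, 0.009]]
contact_force: [0.4, -0.3, -0.8]
opening: 0.0381
```

Run:
```python
from h import *
v=snap('wrist','w10');s=observe()
cv2.imwrite('pics/w10c.png',cv2.resize(v['img'][80:270,170:450],None,fx=2.8,fy=2.8,interpolation=cv2.INTER_CUBIC)[:,:,::-1])
plan(([.43,.17,.26],-23.9),([.436,.024,.2],-21.5))
```

```text
at [0.5818 0.185  0.2052] a -86.4 t 17.275
7 rows to [0.43 0.17 0.26] -23.9
[[0.003,-0.027,-0.072,-0.001,-0.198,0.001],[-0.009,-0.026,-0.072,-0.001,-0.198,0.001],[-0.02,-0.026,-0.07,-0.001,-0.198,0.001],[-0.03,-0.026,-0.066,-0.001,-0.198,0.001],[-0.04,-0.026,-0.06,-0.001,-0.198,0.001],[-0.049,-0.026,-0.053,-0.001,-0.198,0.001],[-0.057,-0.026,-0.045,-0.001,-0.198,0.001]]
4 rows to [0.436 0.024 0.2  ] -21.5
[[0.054,0.05,-0.109,0.0,-0.013,0.0],[0.053,0.05,-0.11,0.0,-0.013,0.0],[0.052,0.05,-0.11,0.0,-0.013,0.0],[0.05,0.05,-0.111,0.0,-0.013,0.0]]
```

View pics/w10c.png

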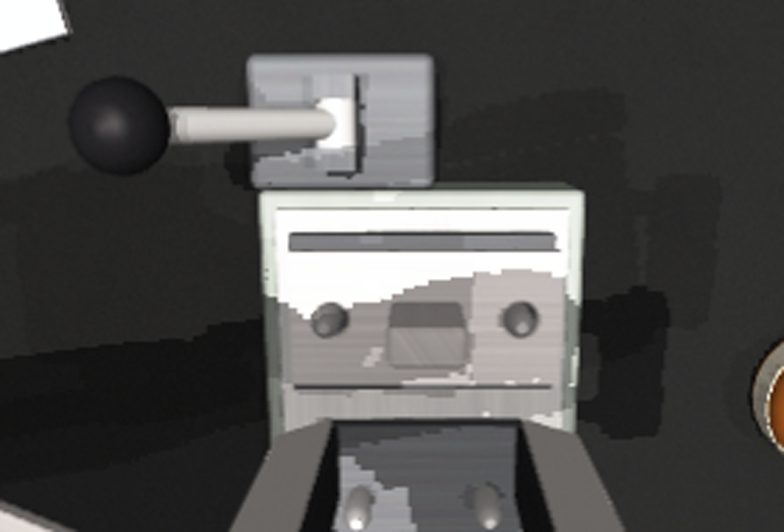

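>>> arm_command:
  moves:
    - [0,0.15,0,0,0,0]
    - [0,0.11,0,0,0,0]
    - [0,0.02,0,0,0,0]
    - [0,0,0,0,0,0]
    - [0,0.015,0,0,0,0]
    - [0,0.015,0,0,0,0]
    - [0,0.008,0,0,0,0]
  fingers: 0

```text
time: 18.15
tool_pos: [0.5823, 0.185, 0.1092]
tcp_rot: [[0.063, 0.007, 0.998], [-0.998, 0.001, 0.063], [-0.001, -1.0, 0.007]]
contact_force: [-8.8, -2.8, 18.4]
opening: 0.0003
```

Run:
```python
from h import *
plan(([.58,.185,.2],-86.4),([.436,.024,.18],-111.5))
```

```text
at [0.5823 0.185  0.1092] a -86.4 t 18.15
2 rows to [0.58  0.185 0.2  ] -86.4
[[0.0,-0.151,-0.003,-0.004,0.0,0.0],[0.0,-0.151,-0.003,-0.004,0.0,0.0]]
5 rows to [0.436 0.024 0.18 ] -111.5
[[0.101,0.013,-0.103,0.0,0.112,0.0],[0.11,0.013,-0.093,0.0,0.112,0.0],[0.117,0.013,-0.083,0.0,0.112,0.0],[0.124,0.013,-0.073,0.0,0.112,0.0],[0.13,0.013,-0.062,0.0,0.112,0.0]]
```

>>> arm_command:
  moves:
    - [0,-0.15,0,0,0,0]
    - [0,-0.15,0,-0.004,0,0]
    - [0.1,0.01,-0.1,0,0.11,0]
    - [0.11,0.01,-0.093,0,0.11,0]
    - [0.117,0.013,-0.083,0,0.11,0]
    - [0.124,0.013,-0.073,0,0.11,0]
    - [0.13,0.013,-0.062,0,0.11,0]
    - [0,0,0,0,0,0]
    - [0,0,0,0,0,0]
  fingers: 50

```text
time: 19.27
tool_pos: [0.4353, 0.0208, 0.1855]
tcp_rot: [[-0.372, 0.011, 0.928], [-0.928, 0.001, -0.372], [-0.005, -1.0, 0.01]]
contact_force: [0.5, 0.3, 0.3]
opening: 0.0499
```

Run:
```python
from h import *
v=snap('wrist','w11')
gauge(v,G['long']);gauge(v,G['short'])
plan(([*G['long'],.026],-111.5),step=.03)
```

```text
holes [[0.4781, 0.0077], [0.3948, 0.0403]] box [0.4359 0.0237]
 c [0.4364 0.024 ] L 0.0895 a -21.3
holes [] box [0.3557 0.2596]
at [0.4353 0.0209 0.1854] a -111.8 t 19.325
6 rows to [0.436 0.024 0.026] -111.5
[[-0.001,0.089,-0.001,-0.002,-0.001,-0.001],[-0.001,0.089,-0.001,-0.002,-0.001,-0.001],[-0.001,0.089,-0.001,-0.002,-0.001,-0.001],[-0.001,0.089,-0.001,-0.002,-0.001,-0.001],[-0.002,0.089,-0.001,-0.002,-0.001,-0.001],[-0.002,0.089,0.0,-0.002,-0.001,-0.001]]
```

>>> arm_command:
  moves:
    - [-0.001,0.12,0,-0.002,0,0]
    - [-0.001,0.12,0,-0.002,0,0]
    - [-0.002,0.12,0,-0.002,0,0]
    - [-0.002,0.09,0,-0.002,0,0]
    - [-0.002,0.06,0,-0.002,0,0]
    - [-0.002,0.02,0,0,0,0]
    - [0,0,0,0,0,0]

```text
time: 20.2
tool_pos: [0.4424, 0.0285, 0.0219]
tcp_rot: [[-0.362, 0.006, 0.932], [-0.932, 0.004, -0.362], [-0.006, -1.0, 0.004]]
contact_force: [-0.9, 0.5, 0.6]
opening: 0.0497
```

Run:
```python
from h import *
plan(([.4361,.0239,.026],-111.4),step=.03)
```

```text
at [0.4424 0.0285 0.0219] a -111.2 t 20.2
1 rows to [0.436 0.024 0.026] -111.4
[[0.022,-0.014,-0.014,-0.005,0.004,-0.007]]
```

Correct, close, lift, checking hold.

>>> arm_command:
  moves:
    - [0.022,-0.014,-0.014,0,0,0]
    - [0,0,0,0,0,0]

```text
time: 20.45
tool_pos: [0.4364, 0.0237, 0.0275]
tcp_rot: [[-0.361, 0.007, 0.932], [-0.932, 0.004, -0.361], [-0.006, -1.0, 0.006]]
contact_force: [0.4, -0.2, -0.3]
opening: 0.0506
```

>>> arm_command:
  moves:
    - [0,0,0,0,0,0]
    - [0,0,0,0,0,0]
    - [0,0,0,0,0,0]
    - [0,0,0,0,0,0]
    - [0,-0.1,0,0,0,0]
    - [0,-0.15,0,0,0,0]
    - [0,-0.17,0,0,0,0]
    - [0,-0.15,0,0,0,0]
    - [0,0,0,0,0,0]
  fingers: 0
  force: 40

```text
time: 21.58
tool_pos: [0.4339, 0.023, 0.2027]
tcp_rot: [[-0.362, 0.004, 0.932], [-0.932, 0.004, -0.362], [-0.005, -1.0, 0.002]]
contact_force: [-1.2, 0.8, -4.0]
opening: 0.0254
```

Run:
```python
from h import *
s=observe();print(s['opening'],s['contact_force'])
plan(([*PINS['long'],.18],-86.4),step=.04)
```

```text
0.025446779394022387 [-1.20293786  0.78906669 -3.97131387]
at [0.4339 0.023  0.2027] a -111.2 t 21.575
4 rows to [0.592 0.035 0.18 ] -86.4
[[-0.057,0.019,0.119,-0.001,-0.138,-0.001],[-0.044,0.019,0.124,-0.001,-0.138,-0.001],[-0.03,0.019,0.128,-0.001,-0.138,-0.001],[-0.016,0.019,0.131,-0.001,-0.138,-0.001]]
```

>>> arm_command:
  moves:
    - [-0.057,0.015,0.118,0,-0.138,0]
    - [-0.044,0.015,0.12,0,-0.138,0]
    - [-0.03,0.015,0.12,0,-0.138,0]
    - [-0.016,0.015,0.12,0,-0.138,0]
    - [0,0,0,0,0,0]
    - [0,0,0,0,0,0]

```text
time: 22.32
tool_pos: [0.5851, 0.0373, 0.1732]
tcp_rot: [[0.077, -0.01, 0.997], [-0.997, 0.004, 0.077], [-0.005, -1.0, -0.01]]
contact_force: [-0.3, 0.2, -2.4]
opening: 0.0256
```

```bash
cat >> h.py <<'E'
def inhand(L,off=.0275):
    v=snap('wrist');s=observe();R=np.array(s['tcp_rot']);p=np.array(s['tool_pos'])
    zt=p[2]-off+.008
    g=cv2.cvtColor(v['img'],cv2.COLOR_RGB2GRAY);out=[]
    for sg in(-1,1):
        e=proj(v,p+R@np.array([0,off-.008,sg*L/2]))[0]; x,y=np.round(e).astype(int)
        sub=cv2.resize(g[y-14:y+15,x-14:x+15],None,fx=6,fy=6,interpolation=cv2.INTER_CUBIC)
        c=cv2.HoughCircles(sub,cv2.HOUGH_GRADIENT,1,300,param1=100,param2=8,minRadius=36,maxRadius=60)
        q=c[0][0] if c is not None else [87,87,0]
        out.append(np.array([q[0]/6-.4+x-14,q[1]/6-.4+y-14])); print('expect',e.round(1),'found',out[-1].round(1),q[2]/6)
    a,b=onz(v,np.array(out),zt);d=b-a;c=(a+b)/2
    print('in hand c',c.round(4),'L',np.linalg.norm(d).round(4),'tool off',(R.T@(c-p)).round(4),'ang rel z',np.degrees(np.arctan2(*(R.T@d)[[0,2]])).round(2),'open',s['opening'],s['contact_force'])
E
python3 - <<'E'
from h import *
inhand(.09)
plan(([*PINS['long'],.124],-86.4),step=.03)
E
```

```text
expect [255.3 232.3] found [254.7 232.9] 9.716666
expect [389.7 232.3] found [389. 230.] 7.25
in hand c [0.5842 0.0379 0.1538] L 0.0899 tool off [-0.0006  0.0195 -0.0006] ang rel z -1.45 open 0.02585606978718317 [ 0.12944676  0.14750754 -2.80093772]
at [0.585  0.0372 0.1733] a -85.6 t 22.375
2 rows to [0.592 0.035 0.124] -86.4
[[0.004,0.082,0.012,0.006,0.009,-0.003],[0.004,0.082,0.011,0.006,0.009,-0.003]]
```

>>> arm_command:
  moves:
    - [0.004,0.08,0.012,0.006,0.009,-0.003]
    - [0.004,0.08,0.011,0.006,0.009,-0.003]
    - [0,0,0,0,0,0]
    - [0,0,0,0,0,0]

```text
time: 22.88
tool_pos: [0.5902, 0.0353, 0.1257]
tcp_rot: [[0.06, 0.001, 0.998], [-0.998, -0.0, 0.06], [0.0, -1.0, 0.001]]
contact_force: [0.5, 0.4, -2.7]
opening: 0.0254
```

Run:
```python
from h import *
plan(([*PINS['long'],.112],-86.4),step=.03)
```

```text
at [0.5902 0.0353 0.1257] a -86.6 t 22.875
1 rows to [0.592 0.035 0.112] -86.4
[[0.0,0.046,0.005,-0.002,-0.004,0.0]]
```

>>> arm_command:
  moves:
    - [0,0.03,0.005,0,-0.004,0]
    - [0,0.02,0,0,0,0]
    - [0,0.02,0,0,0,0]
    - [0,0.015,0,0,0,0]
    - [0,0.01,0,0,0,0]
    - [0,0,0,0,0,0]

```text
time: 23.62
tool_pos: [0.5921, 0.0354, 0.097]
tcp_rot: [[0.063, 0.003, 0.998], [-0.998, -0.0, 0.063], [0.0, -1.0, 0.003]]
contact_force: [-1.1, 0.3, -3.1]
opening: 0.0259
```

>>> arm_command:
  moves:
    - [0,0.015,0,0,0,0]
    - [0,0.015,0,0,0,0]
    - [0,0.01,0,0,0,0]
    - [0,0.01,0,0,0,0]

```text
time: 24.12
tool_pos: [0.5925, 0.0352, 0.0883]
tcp_rot: [[0.064, 0.006, 0.998], [-0.998, -0.001, 0.064], [0.001, -1.0, 0.006]]
contact_force: [-18.9, 0.7, 30.3]
opening: 0.0255
```

>>> arm_command:
  moves:
    - [0,-0.002,0,0,0,0]
    - [0,0,0,0,0,0]
    - [0,0,0,0,0,0]
    - [0,-0.05,0,0,0,0]
    - [0,-0.1,0,0,0,0]
    - [0,0,0,0,0,0]
  fingers: 38

```text
time: 24.88
tool_pos: [0.5929, 0.0352, 0.1374]
tcp_rot: [[0.063, 0.008, 0.998], [-0.998, -0.001, 0.063], [0.001, -1.0, 0.008]]
contact_force: [0.7, 1.4, 0.2]
opening: 0.0378
```

>>> arm_command:
  moves:
    - [0,0,0,0,0,0]
    - [0,0,0,0,0,0]
    - [0,0,0,0,0,0]
    - [0,0.03,0,0,0,0]
    - [0,0.02,0,0,0,0]
    - [0,0.015,0,0,0,0]
  fingers: 0

```text
time: 25.62
tool_pos: [0.592, 0.0352, 0.1142]
tcp_rot: [[0.063, 0.004, 0.998], [-0.998, -0.001, 0.063], [0.001, -1.0, 0.004]]
contact_force: [0.1, 0.8, -0.0]
opening: 0.0003
```

>>> arm_command:
  moves:
    - [0,0.015,0,0,0,0]
    - [0,0.013,0,0,0,0]

```text
time: 25.88
tool_pos: [0.5922, 0.0352, 0.1088]
tcp_rot: [[0.064, 0.006, 0.998], [-0.998, -0.001, 0.064], [0.001, -1.0, 0.006]]
contact_force: [-29.7, -0.5, 63.2]
opening: 0.0006
```

Run:
```python
from h import *
plan(([.585,.037,.22],-86.4),([.385,.2929,.19],17.7))
```

```text
at [0.5922 0.0352 0.1088] a -86.4 t 25.875
3 rows to [0.585 0.037 0.22 ] -86.4
[[-0.002,-0.124,-0.007,-0.002,0.0,0.001],[-0.002,-0.124,-0.007,-0.002,0.0,0.001],[-0.002,-0.124,-0.008,-0.002,0.0,0.001]]
11 rows to [0.385 0.293 0.19 ] 17.7
[[-0.081,0.009,-0.056,0.0,-0.21,0.0],[-0.089,0.009,-0.042,0.0,-0.21,0.0],[-0.095,0.009,-0.026,0.0,-0.21,0.0],[-0.098,0.009,-0.01,0.0,-0.21,0.0],[-0.098,0.009,0.006,0.0,-0.21,0.0],[-0.096,0.009,0.022,0.0,-0.21,0.0],[-0.091,0.009,0.037,0.0,-0.21,0.0],[-0.084,0.009,0.052,0.0,-0.21,0.0],[-0.074,0.009,0.065,0.0,-0.21,0.0],[-0.062,0.009,0.076,0.0,-0.21,0.0],[-0.049,0.009,0.085,0.0,-0.21,0.0]]
```

>>> arm_command:
  moves:
    - [0,-0.124,0,0,0,0]
    - [0,-0.124,0,0,0,0]
    - [0,-0.124,0,0,0,0]
    - [-0.081,0.005,-0.056,0,-0.21,0]
    - [-0.089,0.005,-0.042,0,-0.21,0]
    - [-0.095,0.005,-0.026,0,-0.21,0]
    - [-0.098,0.005,-0.01,0,-0.21,0]
    - [-0.098,0.005,0.006,0,-0.21,0]
    - [-0.096,0.005,0.022,0,-0.21,0]
    - [-0.09,0.005,0.037,0,-0.21,0]
    - [-0.084,0.005,0.052,0,-0.21,0]
    - [-0.074,0.005,0.065,0,-0.21,0]
    - [-0.062,0.005,0.076,0,-0.21,0]
    - [-0.049,0.005,0.085,0,-0.21,0]
    - [0,0,0,0,0,0]
    - [0,0,0,0,0,0]
  fingers: 45

```text
time: 27.88
tool_pos: [0.3797, 0.2929, 0.2053]
tcp_rot: [[0.935, 0.01, -0.356], [0.356, 0.0, 0.935], [0.01, -1.0, -0.003]]
contact_force: [0.1, 0.1, 0.7]
opening: 0.045
```

Run:
```python
from h import *
v=snap('wrist','w12')
gauge(v,G['short'])
plan(([*G['short'],.027],17.7),step=.03)
```

```text
holes [[0.3613, 0.2856]] box [0.3853 0.2934]
at [0.3798 0.2927 0.2053] a 20.8 t 27.925
6 rows to [0.385 0.293 0.027] 17.7
[[0.002,0.099,-0.001,0.001,0.012,0.002],[0.002,0.099,-0.001,0.001,0.012,0.002],[0.002,0.099,-0.001,0.001,0.012,0.002],[0.002,0.099,-0.001,0.001,0.012,0.002],[0.003,0.099,-0.001,0.001,0.012,0.002],[0.003,0.099,-0.001,0.001,0.012,0.002]]
```

>>> arm_command:
  moves:
    - [0.002,0.12,0,0,0.012,0.002]
    - [0.002,0.12,0,0,0.012,0.002]
    - [0.002,0.12,0,0,0.012,0.002]
    - [0.002,0.12,0,0,0.012,0.002]
    - [0.003,0.07,0,0,0.012,0.002]
    - [0.003,0.03,0,0,0.012,0.002]
    - [0,0,0,0,0,0]

```text
time: 28.8
tool_pos: [0.3902, 0.2904, 0.0273]
tcp_rot: [[0.959, 0.004, -0.282], [0.282, -0.001, 0.959], [0.004, -1.0, -0.002]]
contact_force: [0.4, 0.5, 0.6]
opening: 0.0451
```

Run:
```python
from h import *
plan(([.3854,.2929,.0275],17.6),step=.03)
```

```text
at [0.3902 0.2904 0.0273] a 16.4 t 28.8
1 rows to [0.385 0.293 0.028] 17.6
[[-0.013,-0.001,0.012,0.003,-0.027,0.005]]
```

>>> arm_command:
  moves:
    - [-0.013,0,0.012,0.003,-0.027,0.005]
    - [0,0,0,0,0,0]

```text
time: 29.05
tool_pos: [0.386, 0.2932, 0.0288]
tcp_rot: [[0.953, 0.001, -0.303], [0.303, 0.001, 0.953], [0.002, -1.0, 0.001]]
contact_force: [-1.1, -0.0, 0.5]
opening: 0.0451
```

>>> arm_command:
  moves:
    - [0,0,0,0,0,0]
    - [0,0,0,0,0,0]
    - [0,0,0,0,0,0]
    - [0,0,0,0,0,0]
    - [0,-0.1,0,0,0,0]
    - [0,-0.15,0,0,0,0]
    - [0,-0.17,0,0,0,0]
    - [0,-0.16,0,0,0,0]
    - [0,0,0,0,0,0]
  fingers: 0
  force: 40

```text
time: 30.18
tool_pos: [0.3846, 0.2923, 0.2071]
tcp_rot: [[0.953, -0.002, -0.304], [0.304, -0.001, 0.953], [-0.002, -1.0, -0.0]]
contact_force: [-0.6, 0.4, -3.6]
opening: 0.0136
```

Run:
```python
from h import *
s=observe();print(s['opening'],s['contact_force'])
plan(([.47,.17,.2],3.6),([*PINS['short'],.19],3.6),step=.04)
```

```text
0.013597235287096296 [-0.63135423  0.41080555 -3.61055671]
at [0.3846 0.2923 0.2071] a 17.7 t 30.175
4 rows to [0.47 0.17 0.2 ] 3.6
[[0.037,0.006,-0.119,0.0,0.078,-0.001],[0.044,0.006,-0.116,0.0,0.078,-0.001],[0.051,0.006,-0.113,0.0,0.078,-0.001],[0.058,0.006,-0.11,0.0,0.078,-0.001]]
4 rows to [0.587 0.11  0.19 ] 3.6
[[0.094,0.008,-0.056,0.0,0.0,0.0],[0.094,0.008,-0.056,0.0,0.0,0.0],[0.094,0.008,-0.056,0.0,0.0,0.0],[0.094,0.008,-0.056,0.0,0.0,0.0]]
```

>>> arm_command:
  moves:
    - [0.037,0.006,-0.119,0,0.078,0]
    - [0.044,0.006,-0.116,0,0.078,0]
    - [0.051,0.006,-0.113,0,0.078,0]
    - [0.058,0.006,-0.11,0,0.078,0]
    - [0.094,0.008,-0.056,0,0,0]
    - [0.094,0.008,-0.056,0,0,0]
    - [0.094,0.008,-0.056,0,0,0]
    - [0.08,0.008,-0.056,0,0,0]
    - [0,0,0,0,0,0]
    - [0,0,0,0,0,0]

```text
time: 31.42
tool_pos: [0.5815, 0.1015, 0.1709]
tcp_rot: [[0.998, -0.025, -0.056], [0.056, -0.006, 0.998], [-0.026, -1.0, -0.004]]
contact_force: [-0.1, 0.8, -2.2]
opening: 0.0138
```

Run:
```python
from h import *
s=observe();print(s['opening'],s['contact_force'])
v=snap('wrist','w13')
cv2.imwrite('pics/w13c.png',cv2.resize(v['img'][120:270,200:440],None,fx=3.3,fy=3.3,interpolation=cv2.INTER_CUBIC)[:,:,::-1])
plan(([*PINS['short'],.124],3.6),step=.03)
```

```text
0.01380316672410448 [-0.13759524  0.82958818 -2.23812061]
at [0.5814 0.1015 0.171 ] a 3.2 t 31.475
2 rows to [0.587 0.11  0.124] 3.6
[[0.012,0.078,0.014,0.003,-0.004,-0.016],[0.011,0.078,0.014,0.003,-0.004,-0.016]]
```

View pics/w13c.png

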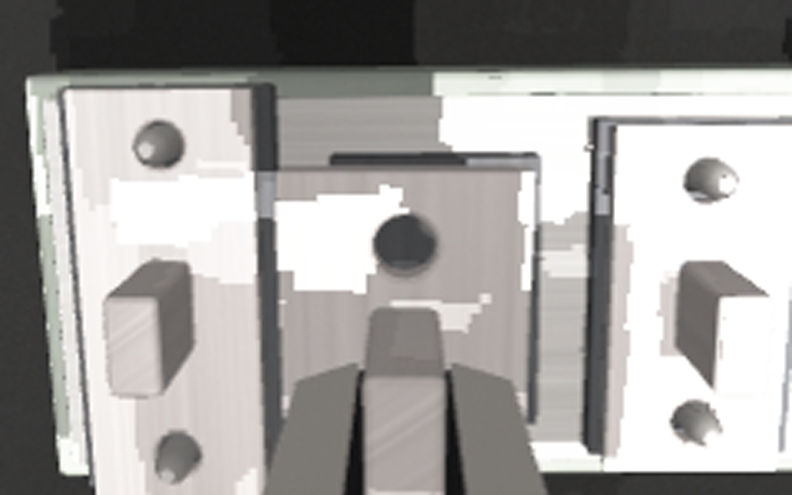

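Run:
```python
from h import *
v=snap('wrist');s=observe();R=np.array(s['tcp_rot']);p=np.array(s['tool_pos'])
for off in(.0275,.029):print(proj(v,p+R@np.array([-.025,off-.008,0])))
```

```text
[[322.81209694 197.2428079 ]]
[[322.80798531 196.70263011]]
```

>>> arm_command:
  moves:
    - [0.012,0.075,0.014,0.003,-0.004,-0.016]
    - [0.011,0.075,0.014,0.003,-0.004,-0.016]
    - [0,0,0,0,0,0]
    - [0,0,0,0,0,0]

```text
time: 32.02
tool_pos: [0.5862, 0.1122, 0.1275]
tcp_rot: [[0.998, 0.003, -0.065], [0.065, 0.001, 0.998], [0.003, -1.0, 0.001]]
contact_force: [-0.6, 0.6, -2.4]
opening: 0.014
```

Run:
```python
from h import *
s=observe();print(s['opening'])
plan(([*PINS['short'],.116],3.6),step=.03)
```

```text
0.014032864408818483
at [0.5862 0.1122 0.1275] a 3.7 t 32.025
1 rows to [0.587 0.11  0.116] 3.6
[[0.002,0.038,-0.006,-0.001,0.003,0.004]]
```

>>> arm_command:
  moves:
    - [0.007,0.03,-0.006,0,0.002,0.004]
    - [0,0.01,0,0,0,0]
    - [0,0,0,0,0,0]

```text
time: 32.4
tool_pos: [0.589, 0.1103, 0.1163]
tcp_rot: [[0.998, 0.002, -0.063], [0.063, 0.001, 0.998], [0.002, -1.0, 0.001]]
contact_force: [-1.2, -0.4, -2.9]
opening: 0.0137
```

Run:
```python
from h import *
s=observe();print(s['opening'],s['contact_force'])
plan(([.5883,.1103,.098],3.6),step=.01)
v=snap('wrist')
a=np.array(v['img'])
cv2.imwrite('pics/w14c.png',cv2.resize(v['img'][120:270,200:440],None,fx=3.3,fy=3.3,interpolation=cv2.INTER_CUBIC)[:,:,::-1])
```

```text
0.013730883637984153 [-1.18820544 -0.42019118 -2.90733473]
at [0.589  0.1103 0.1163] a 3.6 t 32.4
2 rows to [0.588 0.11  0.098] 3.6
[[-0.001,0.031,0.0,-0.001,0.0,0.001],[-0.001,0.031,0.0,-0.001,0.0,0.001]]
```

>>> arm_command:
  moves:
    - [0,0.018,0,0,0,0]
    - [0,0.018,0,0,0,0]
    - [0,0.015,0,0,0,0]
    - [0,0,0,0,0,0]

```text
time: 32.95
tool_pos: [0.589, 0.1103, 0.0999]
tcp_rot: [[0.998, 0.002, -0.063], [0.063, 0.001, 0.998], [0.002, -1.0, 0.001]]
contact_force: [-0.4, 0.4, -2.6]
opening: 0.0137
```

>>> arm_command:
  moves:
    - [0,0.018,0,0,0,0]
    - [0,0.015,0,0,0,0]
    - [0,0.01,0,0,0,0]
    - [0,0,0,0,0,0]

```text
time: 33.45
tool_pos: [0.5895, 0.1105, 0.0902]
tcp_rot: [[0.998, 0.004, -0.063], [0.063, 0.001, 0.998], [0.004, -1.0, 0.001]]
contact_force: [-1.0, 0.6, -3.5]
opening: 0.0138
```

>>> arm_command:
  moves:
    - [0,0.008,0,0,0,0]
    - [0,0,0,0,0,0]
    - [0,0,0,0,0,0]
    - [0,0,0,0,0,0]
    - [0,-0.05,0,0,0,0]
    - [0,-0.1,0,0,0,0]
    - [0,0,0,0,0,0]
  fingers: 32

```text
time: 34.33
tool_pos: [0.59, 0.1105, 0.1356]
tcp_rot: [[0.998, 0.006, -0.063], [0.063, 0.002, 0.998], [0.006, -1.0, 0.001]]
contact_force: [-0.5, -0.4, -1.1]
opening: 0.0319
```

>>> arm_command:
  moves:
    - [0,0,0,0,0,0]
    - [0,0,0,0,0,0]
    - [0,0,0,0,0,0]
    - [0,0.03,0,0,0,0]
    - [0,0.02,0,0,0,0]
    - [0,0.015,0,0,0,0]
    - [0,0,0,0,0,0]
  fingers: 0

```text
time: 35.2
tool_pos: [0.5889, 0.1104, 0.112]
tcp_rot: [[0.998, 0.002, -0.063], [0.063, 0.001, 0.998], [0.002, -1.0, 0.001]]
contact_force: [-0.1, 0.0, 0.4]
opening: 0.0003
```

>>> arm_command:
  moves:
    - [0,0.01,0,0,0,0]
    - [0,0.008,0,0,0,0]

```text
time: 35.45
tool_pos: [0.5893, 0.1104, 0.1091]
tcp_rot: [[0.998, 0.004, -0.063], [0.063, 0.001, 0.998], [0.004, -1.0, 0.001]]
contact_force: [-17.3, -2.8, 35.4]
opening: 0.0004
```

Run:
```python
from h import *
print(observe()['contact_force'])
plan(([.585,.11,.25],3.6),([.497,.2497,.26],-86.4),step=.05)
```

```text
[-17.26264551  -2.83800325  35.35228893]
at [0.5893 0.1104 0.1091] a 3.6 t 35.45
3 rows to [0.585 0.11  0.25 ] 3.6
[[-0.004,-0.157,0.0,0.0,0.0,0.002],[-0.004,-0.157,0.0,0.0,0.0,0.002],[-0.005,-0.157,0.0,0.0,0.0,0.002]]
10 rows to [0.497 0.25  0.26 ] -86.4
[[-0.026,-0.003,0.048,0.0,0.2,0.0],[-0.034,-0.003,0.044,0.0,0.2,0.0],[-0.04,-0.003,0.038,0.0,0.2,0.0],[-0.045,-0.003,0.031,0.0,0.2,0.0],[-0.05,-0.003,0.024,0.0,0.2,0.0],[-0.053,-0.003,0.016,0.0,0.2,0.0],[-0.055,-0.003,0.007,0.0,0.2,0.0],[-0.055,-0.003,-0.002,0.0,0.2,0.0],[-0.054,-0.003,-0.01,0.0,0.2,0.0],[-0.052,-0.003,-0.018,0.0,0.2,0.0]]
```

>>> arm_command:
  moves:
    - [-0.004,-0.157,0,0,0,0]
    - [-0.004,-0.157,0,0,0,0]
    - [-0.005,-0.157,0,0,0,0]
    - [-0.026,-0.003,0.048,0,0.2,0]
    - [-0.034,-0.003,0.044,0,0.2,0]
    - [-0.04,-0.003,0.038,0,0.2,0]
    - [-0.045,-0.003,0.03,0,0.2,0]
    - [-0.05,-0.003,0.024,0,0.2,0]
    - [-0.053,-0.003,0.016,0,0.2,0]
    - [-0.055,-0.003,0.007,0,0.2,0]
    - [-0.055,-0.003,-0.002,0,0.2,0]
    - [-0.054,-0.003,-0.01,0,0.2,0]
    - [-0.05,-0.003,-0.018,0,0.2,0]
    - [0,0,0,0,0,0]
    - [0,0,0,0,0,0]
  fingers: 82

```text
time: 37.33
tool_pos: [0.4976, 0.2549, 0.2659]
tcp_rot: [[0.017, 0.009, 1.0], [-1.0, 0.003, 0.017], [-0.003, -1.0, 0.009]]
contact_force: [-0.2, -0.1, -1.0]
opening: 0.0819
```

Run:
```python
from h import *
plan(([.497,.25,.125],-86.4),([.607,.257,.125],-86.4),step=.05)
v=snap('wrist'); g=cv2.cvtColor(v['img'],cv2.COLOR_RGB2GRAY)
e=proj(v,[.497,.25,.145])[0];print(e)
x,y=e.astype(int);r=45;sub=g[y-r:y+r,x-r:x+r]
c=cv2.HoughCircles(sub,cv2.HOUGH_GRADIENT,1,100,param1=60,param2=10,minRadius=13,maxRadius=25)
q=c[0][0];print(q,onz(v,[(q[0]+x-r,q[1]+y-r)],.145))
```

```text
at [0.4976 0.2549 0.2659] a -89.0 t 37.325
3 rows to [0.497 0.25  0.125] -86.4
[[0.006,0.157,-0.002,-0.004,-0.02,-0.001],[0.006,0.157,-0.002,-0.004,-0.02,-0.001],[0.005,0.157,-0.001,-0.004,-0.02,-0.001]]
3 rows to [0.607 0.257 0.125] -86.4
[[0.0,0.0,0.122,0.0,0.0,0.0],[0.0,0.0,0.122,0.0,0.0,0.0],[0.0,0.0,0.122,0.0,0.0,0.0]]
[320.58557726 201.85617514]
[83.5 59.5 23.3] [[0.53493117 0.23651687 0.145     ]]
```

>>> arm_command:
  moves:
    - [0.006,0.15,0,0,-0.02,0]
    - [0.006,0.15,0,0,-0.02,0]
    - [0.005,0.15,0,0,-0.02,0]
    - [0,0,0,0,0,0]
    - [0,0.006,0.06,0,0,0]
    - [0,0,0.06,0,0,0]
    - [0,0,0.06,0,0,0]
    - [0,0,0.06,0,0,0]
    - [0,0,0.06,0,0,0]
    - [0,0,0.05,0,0,0]
    - [0,0,0,0,0,0]
    - [0,0,0,0,0,0]

```text
time: 38.88
tool_pos: [0.614, 0.2558, 0.147]
tcp_rot: [[0.076, 0.027, 0.997], [-0.997, 0.01, 0.076], [-0.008, -1.0, 0.028]]
contact_force: [-0.6, 0.6, -0.3]
opening: 0.0815
```

>>> arm_command:
  moves:
    - [0,-0.15,0,0,0,0]
    - [0,-0.15,0,0,0,0]
    - [0,-0.15,0,0,0,0]
    - [0,0,0,0,0,0]
    - [0,0,0,0,0,0]

```text
time: 39.5
tool_pos: [0.6075, 0.2543, 0.2884]
tcp_rot: [[0.078, 0.027, 0.997], [-0.997, 0.01, 0.078], [-0.008, -1.0, 0.028]]
contact_force: [0.1, -0.7, -0.7]
opening: 0.082
```

Run:
```python
from h import *
v=snap('wrist','w15');s=snap('scene','s15');t=snap('top','t15')
import pickle;pickle.dump((v,s,t),open('v15.pkl','wb'))
a=cv2.resize(s['img'][120:260,190:430],None,fx=1.66,fy=1.66,interpolation=cv2.INTER_CUBIC)
b=cv2.resize(v['img'],(400,250))
c=cv2.resize(t['img'][140:255,250:450],(690,345),interpolation=cv2.INTER_CUBIC)
o=np.zeros((600,800,3),np.uint8);o[:a.shape[0],:a.shape[1]]=a;o[:250,400:]=b;o[252:597,:690]=c
cv2.imwrite('pics/chk15.png',o[:,:,::-1]);print(a.shape)
plan(([.6,.25,.3],-86.4))
print('ball on exp',proj(v,[.598,.256,.146]),proj(s,[.598,.256,.146]))
```

```text
(232, 398, 3)
at [0.6077 0.2542 0.2881] a -85.5 t 39.65
1 rows to [0.6  0.25 0.3 ] -86.4
[[0.012,-0.041,-0.026,-0.035,0.019,-0.01]]
ball on exp [[309.55251701 190.69844161]] [[400.47712863 183.90341307]]
```

View pics/chk15.png

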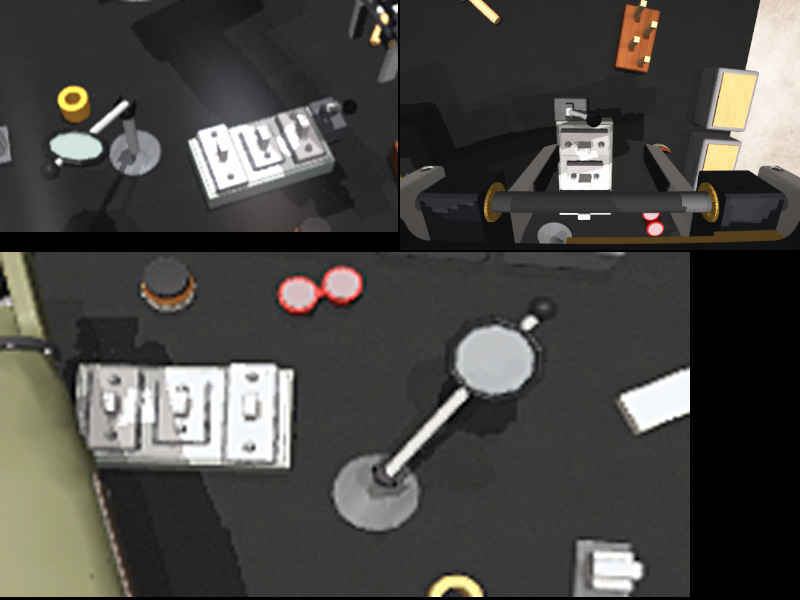

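Run:
```python
from h import *
import pickle
w,s,t=pickle.load(open('v15.pkl','rb'))
K,r=tri([t,s],[(407.4,158.3),(220.1,222.4)]);print('knob',K,r)
L,r=tri([t,s],[(393.8,176.3),(235.8,208.5)]);print('lens',L,r)
print('base',onz(t,[(359,219.7)],.01),onz(s,[(271.3,212.2)],.01))
# base disc by brightness/contour in top
g=cv2.cvtColor(t['img'],cv2.COLOR_RGB2GRAY);
m=np.zeros_like(g);m[200:240,340:378]=(g[200:240,340:378]>85)
cs,_=cv2.findContours(m,cv2.RETR_EXTERNAL,cv2.CHAIN_APPROX_NONE);c=max(cs,key=cv2.contourArea);e=cv2.fitEllipse(cv2.convexHull(c));print(e,onz(t,[e[0]],.01))
u=K-L;print('K-L',np.linalg.norm(u)); P=K-u/np.linalg.norm(u)*.235; print('pivot by line',P)
```

```text
knob [ 0.67700045 -0.23003164  0.29445601] [np.float64(0.0019797241476007758), np.float64(0.0019797241476008894)]
lens [ 0.62573586 -0.19608065  0.25466378] [np.float64(0.002578958733398455), np.float64(0.002578958733398508)]
base [[ 0.51450398 -0.11588177  0.01      ]] [[ 0.51462179 -0.11224446  0.01      ]]
((358.44805908203125, 219.85623168945312), (24.80645179748535, 25.33051300048828), 146.77459716796875) [[ 0.51369968 -0.11381654  0.01      ]]
K-L 0.07324035583204522
pivot by line [ 0.51251219 -0.12109602  0.16677813]
```

Run:
```python
from h import *
plan(([.60,.0,.34],-150),([.672,-.226,.34],-215.4),step=.045)
```

```text
at [0.6077 0.2542 0.2881] a -85.5 t 39.65
7 rows to [0.6  0.   0.34] -150
[[0.12,-0.026,-0.012,-0.004,0.205,-0.004],[0.121,-0.026,0.007,-0.004,0.205,-0.004],[0.118,-0.025,0.026,-0.004,0.205,-0.004],[0.113,-0.025,0.045,-0.004,0.205,-0.004],[0.104,-0.025,0.062,-0.004,0.205,-0.004],[0.093,-0.025,0.078,-0.004,0.205,-0.004],[0.079,-0.025,0.092,-0.004,0.205,-0.004]]
7 rows to [ 0.672 -0.226  0.34 ] -215.4
[[0.024,0.0,0.11,0.0,0.208,0.0],[0.006,0.0,0.113,0.0,0.208,0.0],[-0.013,0.0,0.112,0.0,0.208,0.0],[-0.031,0.0,0.109,0.0,0.208,0.0],[-0.048,0.0,0.102,0.0,0.208,0.0],[-0.064,0.0,0.093,0.0,0.208,0.0],[-0.078,0.0,0.082,0.0,0.208,0.0]]
```

>>> arm_command:
  moves:
    - [0.12,-0.03,-0.012,-0.004,0.205,-0.004]
    - [0.12,-0.03,0.007,-0.004,0.205,-0.004]
    - [0.118,-0.028,0.026,-0.004,0.205,-0.004]
    - [0.113,-0.028,0.045,-0.004,0.205,-0.004]
    - [0.104,-0.028,0.062,-0.004,0.205,-0.004]
    - [0.093,-0.028,0.078,-0.004,0.205,-0.004]
    - [0.079,-0.028,0.092,-0.004,0.205,-0.004]
    - [0.024,0,0.11,0,0.208,0]
    - [0.006,0,0.113,0,0.208,0]
    - [-0.013,0,0.112,0,0.208,0]
    - [-0.03,0,0.109,0,0.208,0]
    - [-0.048,0,0.102,0,0.208,0]
    - [-0.064,0,0.093,0,0.208,0]
    - [0,0,0,0,0,0]
    - [0,0,0,0,0,0]
  fingers: 64

```text
time: 41.52
tool_pos: [0.647, -0.2099, 0.3318]
tcp_rot: [[-0.865, -0.027, -0.501], [0.501, 0.003, -0.865], [0.025, -1.0, 0.011]]
contact_force: [-0.3, -0.3, -0.1]
opening: 0.0644
```

Run:
```python
from h import *
K=[.677,-.230,.294]
v=snap('wrist','w16');print(proj(v,K));s=observe();print(np.round(s['joint_positions'],2),np.round(s['tcp_rot'],3).tolist())
plan(([.674,-.229,.32],-215.4),step=.04)
```

```text
[[324.19846048 173.5071033 ]]
[-0.36  0.6   0.82 -0.01  1.76  1.73] [[-0.865, -0.027, -0.501], [0.501, 0.003, -0.865], [0.025, -1.0, 0.011]]
at [ 0.6469 -0.2098  0.3317] a 149.9 t 41.575
1 rows to [ 0.674 -0.229  0.32 ] -215.4
[[-0.111,0.036,0.01,-0.015,0.118,0.032]]
```

View pics/w16.png

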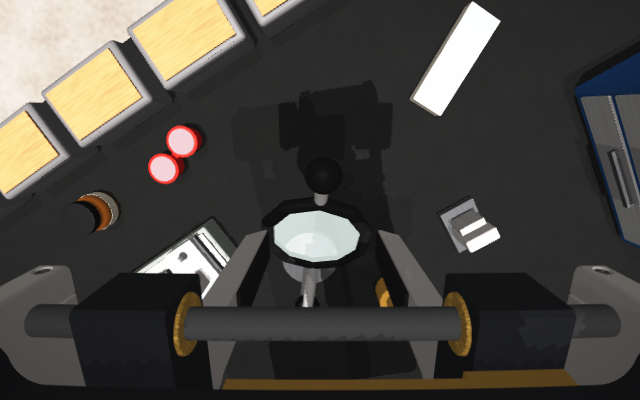

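>>> arm_command:
  moves:
    - [-0.058,0.01,0.005,-0.008,0.06,0.016]
    - [-0.058,0.01,0.005,-0.008,0.06,0.016]
    - [0,0,0,0,0,0]
    - [0,0,0,0,0,0]

```text
time: 42.08
tool_pos: [0.6754, -0.2268, 0.3261]
tcp_rot: [[-0.818, 0.002, -0.575], [0.575, 0.0, -0.818], [-0.001, -1.0, -0.001]]
contact_force: [-0.3, -0.4, 0.6]
opening: 0.0642
```

Run:
```python
from h import *
v=snap('wrist')
g=cv2.cvtColor(v['img'],cv2.COLOR_RGB2GRAY);e=proj(v,[.677,-.230,.294])[0];print(e)
x,y=e.astype(int)
c=cv2.HoughCircles(cv2.GaussianBlur(g[y-45:y+45,x-45:x+45],(3,3),0),cv2.HOUGH_GRADIENT,1,100,param1=40,param2=8,minRadius=17,maxRadius=30)
q=c[0][0];print(q[2],[q[0]+x-45,q[1]+y-45],onz(v,[(q[0]+x-45,q[1]+y-45)],.294))
plan(([.6765,-.2298,.275],-215.4),step=.02)
```

```text
[323.96253684 222.28820969]
18.2 [np.float64(322.5), np.float64(224.5)] [[ 0.67625038 -0.22821447  0.294     ]]
at [ 0.6754 -0.2268  0.3262] a 144.9 t 42.125
3 rows to [ 0.676 -0.23   0.275] -215.4
[[-0.003,0.057,0.002,0.0,0.002,-0.001],[-0.003,0.057,0.002,0.0,0.002,-0.001],[-0.003,0.057,0.002,0.0,0.002,-0.001]]
```

>>> arm_command:
  moves:
    - [-0.003,0.057,0.002,0,0,0]
    - [-0.003,0.057,0.002,0,0,0]
    - [-0.002,0.05,0.001,0,0,0]
    - [0,0,0,0,0,0]

```text
time: 42.62
tool_pos: [0.6758, -0.2276, 0.2775]
tcp_rot: [[-0.821, 0.003, -0.571], [0.571, -0.001, -0.821], [-0.003, -1.0, -0.001]]
contact_force: [0.3, 0.7, 0.0]
opening: 0.064
```

>>> arm_command:
  moves:
    - [0,0,0,0,0,0]
    - [0,0,0,0,0,0]
    - [0,0,0,0,0,0]
    - [0,0,0,0,0,0]
  fingers: 0
  force: 15

```text
time: 43.12
tool_pos: [0.6762, -0.2275, 0.2798]
tcp_rot: [[-0.821, 0.006, -0.571], [0.571, -0.002, -0.821], [-0.006, -1.0, -0.002]]
contact_force: [0.0, 0.4, 0.4]
opening: 0.0275
```

```bash
cat >> h.py <<'E'
PIV=np.array([.514,-.114,.170])
def arc(wps,mm=16,g=.019):
    """wps: list of (azimuth deg, tilt rad) for the knob; prints rows from the measured pose"""
    s=observe();p=np.array(s['tool_pos']);R=np.array(s['tcp_rot'])
    k=p-g*R[:,1]*1.0 ; k=k if R[2,1]>0 else p+np.array([0,0,g])
    d=k-PIV; print('knob now',k.round(4),'r',np.linalg.norm(d).round(4),'az',np.degrees(np.arctan2(d[1],d[0])).round(2),'tilt',np.arctan2(d[2],np.hypot(d[0],d[1])).round(3),'open',s['opening'],'F',s['contact_force'].round(1),'t',s['time'],'j',np.round(s['joint_positions'],2))
    rows=[]
    for f,t in wps:
        q=PIV+.235*np.array([np.cos(t)*np.cos(np.radians(f)),np.cos(t)*np.sin(np.radians(f)),np.sin(t)])-[0,0,g]
        R1=down(f-180); rv=Ro.from_matrix(R.T@R1).as_rotvec()
        rows.append([float(x) for x in np.r_[R.T@(q-p)/.3,rv/(np.pi/4)].round(3)+0.]); p,R=q,R1
    print(rows)
E
python3 - <<'E'
from h import *
arc([(-35.4+8*i,.55) for i in range(1,8)])
E
```

```text
knob now [ 0.6762 -0.2275  0.2988] r 0.2361 az -34.99 tilt 0.577 open 0.027523172073103765 F [0.  0.4 0.4] t 43.125 j [-0.38  0.66  0.83  0.    1.64  1.8 ]
[[-0.002, 0.02, -0.088, 0.002, -0.164, -0.008], [0.006, 0.0, -0.093, 0.0, -0.178, 0.0], [0.006, 0.0, -0.093, 0.0, -0.178, 0.0], [0.006, 0.0, -0.093, 0.0, -0.178, 0.0], [0.006, 0.0, -0.093, 0.0, -0.178, 0.0], [0.006, 0.0, -0.093, 0.0, -0.178, 0.0], [0.006, 0.0, -0.093, 0.0, -0.178, 0.0]]
```

>>> arm_command:
  moves:
    - [0.005,0.004,-0.07,0,-0.133,0]
    - [0.004,0,-0.07,0,-0.133,0]
    - [0.004,0,-0.07,0,-0.133,0]
    - [0.004,0,-0.07,0,-0.133,0]
    - [0,0,0,0,0,0]

```text
time: 43.75
tool_pos: [0.7094, -0.1501, 0.2805]
tcp_rot: [[-0.984, 0.011, -0.179], [0.179, -0.005, -0.984], [-0.012, -1.0, 0.003]]
contact_force: [0.8, 0.7, -0.7]
opening: 0.025
```

Run:
```python
from h import *
arc([(-12+6*i,.56-.02*i) for i in range(1,8)])
```

```text
knob now [ 0.7094 -0.1501  0.2995] r 0.2371 az -10.47 tilt 0.578 open 0.02497110163682034 F [ 0.8  0.7 -0.7] t 43.75 j [-0.26  0.69  0.78 -0.    1.66  1.49]
[[-0.007, 0.029, -0.052, -0.004, -0.095, -0.015], [-0.004, 0.014, -0.071, 0.0, -0.133, 0.0], [-0.004, 0.014, -0.072, 0.0, -0.133, 0.0], [-0.004, 0.014, -0.073, 0.0, -0.133, 0.0], [-0.003, 0.014, -0.073, 0.0, -0.133, 0.0], [-0.003, 0.014, -0.074, 0.0, -0.133, 0.0], [-0.003, 0.014, -0.075, 0.0, -0.133, 0.0]]
```

>>> arm_command:
  moves:
    - [0,0.01,-0.06,0,-0.12,-0.01]
    - [-0.003,0.012,-0.07,0,-0.133,0]
    - [-0.003,0.014,-0.072,0,-0.133,0]
    - [-0.003,0.014,-0.073,0,-0.133,0]
    - [-0.003,0.014,-0.073,0,-0.133,0]
    - [-0.003,0.014,-0.074,0,-0.133,0]
    - [0,0,0,0,0,0]

```text
time: 44.62
tool_pos: [0.7064, -0.0295, 0.261]
tcp_rot: [[-0.909, 0.019, 0.417], [-0.417, -0.006, -0.909], [-0.015, -1.0, 0.014]]
contact_force: [-0.3, 0.2, 1.2]
opening: 0.0251
```

Run:
```python
from h import *
arc([(25+5*i,.44-.06*i) for i in range(1,8)])
s=snap('scene','s17');s0=observe();k=s0['tool_pos']+np.array([0,0,.019]);print('knob px scene',proj(s,k),'lens exp',proj(s,PIV+(k-PIV)*.164/.235))
```

```text
knob now [ 0.7064 -0.0295  0.28  ] r 0.2372 az 23.71 tilt 0.482 open 0.02507182009518959 F [-0.3  0.2  1.2] t 44.625 j [-0.09  0.64  0.91 -0.    1.57  1.05]
[[-0.023, 0.075, -0.08, -0.018, -0.119, -0.018], [-0.013, 0.044, -0.065, 0.0, -0.111, 0.0], [-0.011, 0.045, -0.066, 0.0, -0.111, 0.0], [-0.008, 0.046, -0.067, 0.0, -0.111, 0.0], [-0.005, 0.046, -0.068, 0.0, -0.111, 0.0], [-0.002, 0.047, -0.068, 0.0, -0.111, 0.0], [0.001, 0.047, -0.068, 0.0, -0.111, 0.0]]
knob px scene [[310.83561698 216.49675484]] lens exp [[294.80293693 205.06670836]]
```

```bash
cat >> h.py <<'E'
def lenspx(v,e,r=40,lo=(60,8,110),hi=(110,70,255)):
    h=cv2.cvtColor(v['img'],cv2.COLOR_RGB2HSV);m=cv2.inRange(h,np.array(lo),np.array(hi))
    z=np.zeros_like(m);x,y=int(e[0]),int(e[1]);z[y-r:y+r,x-r:x+r]=m[y-r:y+r,x-r:x+r]
    z=cv2.morphologyEx(z,cv2.MORPH_OPEN,np.ones((3,3)))
    cs,_=cv2.findContours(z,cv2.RETR_EXTERNAL,cv2.CHAIN_APPROX_NONE)
    return [(np.round(cv2.fitEllipse(cv2.convexHull(c))[0],1).tolist(),np.round(cv2.fitEllipse(cv2.convexHull(c))[1],1).tolist(),cv2.contourArea(c)) for c in cs if cv2.contourArea(c)>40]
E
python3 - <<'E'
from h import *
s=snap('scene');print(lenspx(s,(294.8,205)))
t=snap('top');k=observe()['tool_pos']+np.array([0,0,.019]);e=proj(t,PIV+(k-PIV)*.164/.235)[0];print(e,lenspx(t,e))
print(s['img'][205,290:300].tolist())
E
```

```text
[]
[350.4177127  166.28432997] []
[[159, 176, 175], [178, 194, 194], [179, 195, 193], [138, 153, 153], [79, 86, 87], [42, 43, 46], [35, 34, 38], [36, 36, 39], [35, 34, 39], [36, 37, 40]]
```

>>> arm_command:
  moves:
    - [-0.015,0.04,-0.065,-0.01,-0.111,-0.01]
    - [-0.013,0.044,-0.065,0,-0.111,0]
    - [-0.011,0.045,-0.066,0,-0.111,0]
    - [-0.008,0.046,-0.067,0,-0.111,0]
    - [0,0,0,0,0,0]

```text
time: 45.4
tool_pos: [0.6809, 0.0393, 0.2085]
tcp_rot: [[-0.717, 0.018, 0.696], [-0.696, -0.002, -0.718], [-0.011, -1.0, 0.014]]
contact_force: [0.8, 2.8, 0.3]
opening: 0.0253
```

Run:
```python
from h import *
arc([(45+4.35*i,.24-.06*i) for i in range(1,5)])
print(np.round(observe()['tcp_rot'],3).tolist())
```

```text
knob now [0.6809 0.0393 0.2275] r 0.2338 az 42.56 tilt 0.249 open 0.02526666192010649 F [0.8 2.8 0.3] t 45.4 j [ 0.    0.59  1.1  -0.    1.43  0.81]
[[-0.012, 0.05, -0.091, -0.018, -0.116, -0.013], [-0.005, 0.046, -0.059, 0.0, -0.097, 0.0], [-0.002, 0.047, -0.059, 0.0, -0.097, 0.0], [0.001, 0.047, -0.059, 0.0, -0.097, 0.0]]
[[-0.717, 0.018, 0.696], [-0.696, -0.002, -0.718], [-0.011, -1.0, 0.014]]
```

>>> arm_command:
  moves:
    - [-0.01,0.046,-0.075,-0.015,-0.11,-0.013]
    - [-0.005,0.046,-0.062,0,-0.1,0]
    - [-0.002,0.047,-0.06,0,-0.097,0]
    - [0.001,0.035,-0.059,0,-0.097,0]
    - [0,0,0,0,0,0]
    - [0,0,0,0,0,0]

```text
time: 46.15
tool_pos: [0.6289, 0.0868, 0.1574]
tcp_rot: [[-0.477, 0.008, 0.879], [-0.879, 0.0, -0.477], [-0.004, -1.0, 0.007]]
contact_force: [2.6, 5.0, -0.7]
opening: 0.0248
```

Run:
```python
from h import *
arc([(62.5,.0)])
v=snap('wrist','w18');s=observe();R=np.array(s['tcp_rot']);p=np.array(s['tool_pos'])
for g in(.012,.016,.02):print(g,proj(v,p-R[:,1]*g))
g=cv2.cvtColor(v['img'],cv2.COLOR_RGB2GRAY)
print(g[210:275:2,322].tolist())
```

```text
knob now [0.6289 0.0868 0.1764] r 0.2315 az 60.22 tilt 0.027 open 0.024841638500700224 F [ 2.6  5.  -0.7] t 46.15 j [ 0.08  0.52  1.32 -0.    1.29  0.58]
[[-0.012, 0.021, -0.031, -0.009, -0.022, -0.005]]
0.012 [[322.49377125 250.82949668]]
0.016 [[322.50809223 253.67143122]]
0.02 [[322.5230462  256.63917598]]
[115, 112, 112, 111, 113, 111, 11, 11, 13, 13, 14, 12, 14, 13, 14, 16, 16, 18, 19, 18, 15, 14, 14, 14, 13, 13, 12, 11, 15, 106, 107, 107, 106]
```

Run:
```python
from h import *
plan(([.6229,.0952,.1575],-117.5))
```

```text
at [0.629  0.0868 0.1573] a -118.5 t 46.2
1 rows to [0.623 0.095 0.158] -117.5
[[-0.015,-0.001,-0.031,-0.009,-0.023,-0.005]]
```

>>> arm_command:
  moves:
    - [-0.015,0,-0.031,-0.009,-0.023,-0.005]
    - [0,0,0,0,0,0]

```text
time: 46.45
tool_pos: [0.6232, 0.0916, 0.1573]
tcp_rot: [[-0.469, -0.003, 0.883], [-0.883, -0.003, -0.469], [0.004, -1.0, -0.002]]
contact_force: [4.8, 12.0, -0.7]
opening: 0.025
```

Run:
```python
from h import *
arc([(62.5,0)],g=.0125)
```

```text
knob now [0.6232 0.0916 0.1698] r 0.2328 az 62.02 tilt -0.001 open 0.024970982073656015 F [ 4.8 12.  -0.7] t 46.45 j [ 0.09  0.52  1.33 -0.    1.3   0.58]
[[-0.007, -0.001, -0.007, 0.002, -0.01, 0.005]]
```

>>> arm_command:
  moves:
    - [-0.014,0,0,0,0,0]
    - [0,0,0,0,0,0]

```text
time: 46.7
tool_pos: [0.6252, 0.092, 0.157]
tcp_rot: [[-0.475, -0.007, 0.88], [-0.88, -0.006, -0.475], [0.009, -1.0, -0.003]]
contact_force: [4.7, 9.3, -1.2]
opening: 0.0248
```

Run:
```python
from h import *
arc([(62.5,0)],g=.0125)
v=snap('wrist','w19');g=cv2.cvtColor(v['img'],cv2.COLOR_RGB2GRAY)
print(g[200:290:2,322].tolist());print(g[240,280:365:2].tolist())
cv2.imwrite('pics/w19c.png',cv2.resize(v['img'][150:290,215:425],None,fx=3.8,fy=3.8,interpolation=cv2.INTER_CUBIC)[:,:,::-1])
```

```text
knob now [0.6252 0.092  0.1695] r 0.2341 az 61.65 tilt -0.002 open 0.024778091526210497 F [ 4.7  9.3 -1.2] t 46.7 j [ 0.09  0.53  1.32 -0.01  1.31  0.59]
[[-0.003, -0.002, -0.012, 0.004, -0.019, 0.011]]
[156, 159, 126, 130, 128, 129, 47, 57, 119, 117, 142, 127, 126, 36, 11, 12, 12, 12, 11, 12, 13, 13, 15, 17, 17, 18, 19, 18, 17, 14, 14, 14, 13, 12, 13, 12, 52, 109, 108, 108, 107, 108, 129, 147, 148]
[87, 87, 88, 87, 86, 87, 87, 88, 84, 14, 11, 11, 11, 12, 13, 14, 12, 14, 12, 13, 13, 13, 15, 13, 13, 13, 12, 12, 13, 13, 11, 77, 12, 13, 83, 88, 86, 87, 88, 86, 88, 87, 87]
```

View pics/w19c.png

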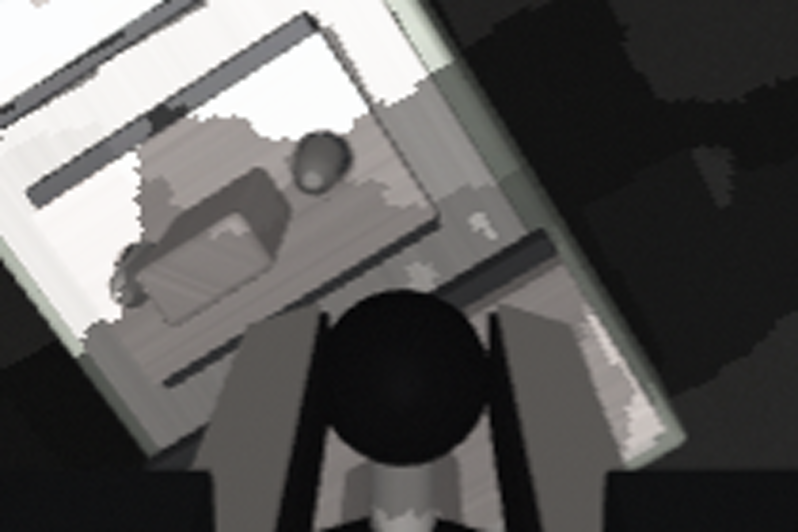

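>>> arm_command:
  moves:
    - [0,0,-0.012,0,-0.01,0]
    - [0,0,0,0,0,0]

```text
time: 47.0
tool_pos: [0.6228, 0.0936, 0.1575]
tcp_rot: [[-0.469, -0.006, 0.883], [-0.883, -0.006, -0.469], [0.008, -1.0, -0.002]]
contact_force: [2.3, 2.0, -2.1]
opening: 0.0251
```

>>> arm_command:
  moves:
    - [0,0,0,0,0,0]
    - [0,0,0,0,0,0]
    - [0,0,0,0,0,0]
    - [0,-0.1,0,0,0,0]
    - [0,-0.15,0,0,0,0]
    - [-0.1,-0.15,0,0,0,0]
    - [-0.1,0,0,0,0,0]
    - [0,0,0,0,0,0]
    - [0,0,0,0,0,0]
  fingers: 56

```text
time: 48.12
tool_pos: [0.6516, 0.1467, 0.2806]
tcp_rot: [[-0.472, -0.008, 0.882], [-0.882, -0.007, -0.472], [0.01, -1.0, -0.004]]
contact_force: [0.1, -1.0, -0.6]
opening: 0.0559
```

Run:
```python
from h import *
import pickle
v=snap('wrist','w20');s=snap('scene','s20');t=snap('top','t20');pickle.dump((v,s,t),open('v20.pkl','wb'))
print(observe()['tool_pos'])
u=np.array([np.cos(np.radians(62)),np.sin(np.radians(62)),0])
for w,n in((v,'w'),(s,'s'),(t,'t')): print(n,'lens',proj(w,PIV+.164*u),'knob',proj(w,PIV+.235*u),'ring ends',proj(w,PIV+.115*u).round(),proj(w,PIV+.2125*u).round())
i=v['img'][130:300,200:440];a=cv2.resize(i,(600,425),interpolation=cv2.INTER_CUBIC)
b=cv2.resize(s['img'][160:240,250:350],(200,160),interpolation=cv2.INTER_CUBIC)
c=cv2.resize(t['img'][140:220,300:400],(200,160),interpolation=cv2.INTER_CUBIC)
o=np.zeros((425,800,3),np.uint8);o[:,:600]=a;o[:160,600:]=b;o[170:330,600:]=c
cv2.imwrite('pics/chk20.png',o[:,:,::-1])
```

```text
[0.65152472 0.14647612 0.28050337]
w lens [[323.73929358 317.82721194]] knob [[323.63766588 256.20803081]] ring ends [[324. 356.]] [[324. 277.]]
s lens [[322.68411629 194.79900843]] knob [[348.68307313 199.87668445]] ring ends [[305. 191.]] [[340. 198.]]
t lens [[322.59934852 186.59899671]] knob [[305.60593398 175.73083583]] ring ends [[334. 194.]] [[311. 179.]]
```

>>> arm_command:
  moves:
    - [-0.13,-0.05,0,0,0,0]
    - [-0.13,-0.05,0,0,0,0]
    - [-0.08,0,0,0,0,0]
    - [0,0,0,0,0,0]
    - [0,0,0,0,0,0]

```text
time: 48.9
tool_pos: [0.7004, 0.2347, 0.3095]
tcp_rot: [[-0.476, -0.011, 0.879], [-0.879, -0.008, -0.476], [0.012, -1.0, -0.006]]
contact_force: [1.2, 1.1, 0.6]
opening: 0.0564
```

```bash
cat >> h.py <<'E'
def lensfit(v,e,lo=60):
    g=cv2.cvtColor(v['img'],cv2.COLOR_RGB2GRAY);x,y=int(round(e[0])),int(round(e[1]))
    g=cv2.resize(g,None,fx=3,fy=3,interpolation=cv2.INTER_CUBIC)
    n,lab,st,ce=cv2.connectedComponentsWithStats((g>lo).astype(np.uint8),connectivity=4)
    l=lab[y*3+1,x*3+1]
    if l==0: return None
    m=(lab==l).astype(np.uint8);cs,_=cv2.findContours(m,cv2.RETR_EXTERNAL,cv2.CHAIN_APPROX_NONE);c=max(cs,key=cv2.contourArea)
    el=cv2.fitEllipse(cv2.convexHull(c)); return (np.array(el[0])-1)/3,np.array(el[1])/3,el[2],st[l,4]/9
def ballfit(v,e,r=45,rad=(10,40)):
    g=cv2.cvtColor(v['img'],cv2.COLOR_RGB2GRAY);x,y=int(e[0]),int(e[1])
    c=cv2.HoughCircles(cv2.resize(g[y-r:y+r,x-r:x+r],None,fx=3,fy=3,interpolation=cv2.INTER_CUBIC),cv2.HOUGH_GRADIENT,1,400,param1=60,param2=8,minRadius=int(3*rad[0]),maxRadius=int(3*rad[1]))
    if c is None: return None
    q=c[0][0]; return np.array([(q[0]-1)/3+x-r,(q[1]-1)/3+y-r]),q[2]/3
E
python3 - <<'E'
from h import *
import pickle
v=snap('wrist','w21');_,s,t=pickle.load(open('v20.pkl','rb'));s=snap('scene','s21');t=snap('top','t21');pickle.dump((v,s,t),open('v21.pkl','wb'))
print(observe()['tool_pos'])
u=np.array([np.cos(np.radians(62)),np.sin(np.radians(62)),0])
for w,n in((v,'w'),(s,'s'),(t,'t')):
    e=proj(w,PIV+.164*u)[0];k=proj(w,PIV+.235*u)[0]
    print(n,e.round(1),[lensfit(w,e,lo) for lo in(50,70)]); print('   knob',k.round(1),ballfit(w,k,rad=(14,30)) if n=='w' else ballfit(w,k,12,(3,6)))
    g=cv2.cvtColor(w['img'],cv2.COLOR_RGB2GRAY)
    x,y=e.round().astype(int);print('   row',g[y,x-40:x+41:2].tolist());print('   col',g[y-44:y+44:2,x].tolist())
E
```

```text
[0.7003878  0.23470717 0.30984617]
w [323.5 373.2] [(array([505.06286621, 194.79170736]), array([404.53942871, 710.70442708]), 76.6896743774414, np.float64(85393.77777777778)), (array([322.56835938, 370.90136719]), array([43.24893188, 60.21565247]), 91.52291870117188, np.float64(1539.7777777777778))]
   knob [323.1 324.3] (array([338.5    , 318.83334], dtype=float32), np.float32(29.433334))
   row [43, 29, 36, 39, 33, 94, 217, 218, 239, 239, 237, 237, 238, 239, 239, 239, 240, 240, 240, 239, 236, 236, 236, 234, 224, 224, 223, 236, 238, 239, 239, 239, 238, 215, 177, 31, 38, 37, 27, 42, 42]
   col [67, 64, 54, 54, 53, 51, 222, 251, 220, 49, 84, 219, 215, 218, 224, 241, 242, 242, 240, 242, 239, 236, 236, 236, 236, 164, 69, 70, 69, 68, 62, 18, 18, 18, 17, 17]
s [322.7 194.8] [(array([322.26409912, 256.33229574]), array([171.95172119, 273.69466146]), 87.73725891113281, np.float64(11511.444444444445)), (array([323.32657878, 194.07914225]), array([28.01620483, 29.12161509]), 100.37678527832031, np.float64(607.5555555555555))]
   knob [348.7 199.9] (array([349.16666, 199.5    ], dtype=float32), np.float32(4.6))
   row [45, 49, 51, 48, 48, 49, 48, 51, 50, 51, 54, 52, 48, 68, 220, 213, 212, 212, 214, 231, 246, 229, 204, 205, 207, 216, 227, 108, 61, 171, 196, 196, 139, 107, 113, 146, 150, 73, 90, 147, 136]
   col [39, 40, 41, 42, 44, 47, 46, 46, 47, 47, 48, 53, 51, 56, 56, 77, 162, 206, 204, 205, 206, 206, 246, 254, 253, 254, 238, 218, 71, 57, 120, 116, 113, 123, 144, 164, 161, 163, 163, 173, 255, 233, 79, 109]Traceback (most recent call last):
  File "<stdin>", line 8, in <module>
  File "h.py", line 111, in lensfit
    el=cv2.fitEllipse(cv2.convexHull(c)); return (np.array(el[0])-1)/3,np.array(el[1])/3,el[2],st[l,4]/9
cv2.error: OpenCV(4.12.0) /io/opencv/modules/imgproc/src/shapedescr.cpp:361: error: (-201:Incorrect size of input array) There should be at least 5 points to fit the ellipse in function 'fitEllipseNoDirect'
```

Run:
```python
from h import *
plan(([.545,-.045,.33],-117.5),step=.05)
```

```text
at [0.7004 0.2347 0.3098] a -118.4 t 49.05
7 rows to [ 0.545 -0.045  0.33 ] -117.5
[[0.152,-0.008,-0.002,0.001,-0.003,0.002],[0.152,-0.008,-0.002,0.001,-0.003,0.002],[0.152,-0.008,-0.002,0.001,-0.003,0.002],[0.152,-0.009,-0.003,0.001,-0.003,0.002],[0.152,-0.009,-0.003,0.001,-0.003,0.002],[0.152,-0.009,-0.003,0.001,-0.003,0.002],[0.152,-0.009,-0.004,0.001,-0.003,0.002]]
```

>>> arm_command:
  moves:
    - [0.152,-0.012,0,0,0,0]
    - [0.152,-0.012,0,0,0,0]
    - [0.152,-0.012,0,0,0,0]
    - [0.152,-0.012,-0.003,0,0,0]
    - [0.152,-0.012,-0.003,0,0,0]
    - [0.152,-0.01,-0.003,0,0,0]
    - [0.152,0,0,0,0,0]
    - [0,0,0.08,0,0,0]
    - [0,0,0.08,0,0,0]
    - [0,0,0,0,0,0]
    - [0,0,0,0,0,0]
    - [0,0,0,0,0,0]

```text
time: 50.55
tool_pos: [0.5769, -0.0813, 0.3376]
tcp_rot: [[-0.482, -0.005, 0.876], [-0.876, -0.01, -0.482], [0.011, -1.0, 0.0]]
contact_force: [0.4, 0.6, -0.5]
opening: 0.0562
```

```bash
cat > chk.py <<'E'
from h import *
def chk(v,rad=(9,16)):
    u=np.array([np.cos(np.radians(62)),np.sin(np.radians(62)),0])
    e=proj(v,PIV+.164*u)[0];k=proj(v,PIV+.235*u)[0]
    print('exp lens',e.round(1),[lensfit(v,e,lo) for lo in(45,60,80)]);print('exp knob',k.round(1),ballfit(v,k,30,rad))
    g=cv2.cvtColor(v['img'],cv2.COLOR_RGB2GRAY)
    x,y=k.round().astype(int);print(' knob row',g[y,x-24:x+25:2].tolist());print(' knob col',g[max(y-24,0):y+25:2,x].tolist())
E
python3 - <<'E'
from chk import *
import pickle
v=snap('wrist','w22');pickle.dump(v,open('w22.pkl','wb'));print(observe()['tool_pos']);chk(v)
E
```

```text
[ 0.57695153 -0.08132206  0.33772495]
exp lens [281.8  86.3] [(array([280.39630127,  83.67627462]), array([73.11043803, 77.92584737]), 165.1579132080078, np.float64(4327.333333333333)), (array([280.37449137,  83.73387146]), array([72.95959981, 77.36439006]), 165.78359985351562, np.float64(4291.444444444444)), (array([280.34232585,  83.77438863]), array([72.52218628, 76.82424418]), 164.9317169189453, np.float64(4250.555555555556))]Traceback (most recent call last):
  File "<stdin>", line 3, in <module>
  File "chk.py", line 5, in chk
    print('exp lens',e.round(1),[lensfit(v,e,lo) for lo in(45,60,80)]);print('exp knob',k.round(1),ballfit(v,k,30,rad))
                                                                                                   ~~~~~~~^^^^^^^^^^^^
  File "h.py", line 114, in ballfit
    c=cv2.HoughCircles(cv2.resize(g[y-r:y+r,x-r:x+r],None,fx=3,fy=3,interpolation=cv2.INTER_CUBIC),cv2.HOUGH_GRADIENT,1,400,param1=60,param2=8,minRadius=int(3*rad[0]),maxRadius=int(3*rad[1]))
                       ~~~~~~~~~~^^^^^^^^^^^^^^^^^^^^^^^^^^^^^^^^^^^^^^^^^^^^^^^^^^^^^^^^^^^^^^^^^
cv2.error: OpenCV(4.12.0) /io/opencv/modules/imgproc/src/resize.cpp:4208: error: (-215:Assertion failed) !ssize.empty() in function 'resize'
```

>>> arm_command:
  moves:
    - [0,0,-0.16,0,0,0]
    - [0,0,-0.16,0,0,0]
    - [0,0,0,0,0,0]
    - [0,0,0,0,0,0]
    - [0,0,0,0,0,0]

```text
time: 51.22
tool_pos: [0.4904, -0.0333, 0.3372]
tcp_rot: [[-0.481, -0.005, 0.877], [-0.876, -0.01, -0.481], [0.011, -1.0, 0.0]]
contact_force: [0.2, 0.9, -0.7]
opening: 0.0558
```

Run:
```python
from chk import *
import pickle
v=snap('wrist','w23');pickle.dump(v,open('w23.pkl','wb'));print(observe()['tool_pos']);chk(v)
```

```text
[ 0.49040438 -0.03328643  0.33712308]
exp lens [377.4  86.7] [(array([376.50553385,  84.22473653]), array([73.03141276, 77.91288757]), 17.66602897644043, np.float64(4336.666666666667)), (array([376.54964193,  84.07528687]), array([73.00643921, 77.74982707]), 19.864709854125977, np.float64(4295.666666666667)), (array([376.4370931 ,  84.10477702]), array([72.48545837, 77.12437439]), 21.62978172302246, np.float64(4252.222222222223))]Traceback (most recent call last):
  File "<stdin>", line 3, in <module>
  File "chk.py", line 5, in chk
    print('exp lens',e.round(1),[lensfit(v,e,lo) for lo in(45,60,80)]);print('exp knob',k.round(1),ballfit(v,k,30,rad))
                                                                                                   ~~~~~~~^^^^^^^^^^^^
  File "h.py", line 114, in ballfit
    c=cv2.HoughCircles(cv2.resize(g[y-r:y+r,x-r:x+r],None,fx=3,fy=3,interpolation=cv2.INTER_CUBIC),cv2.HOUGH_GRADIENT,1,400,param1=60,param2=8,minRadius=int(3*rad[0]),maxRadius=int(3*rad[1]))
                       ~~~~~~~~~~^^^^^^^^^^^^^^^^^^^^^^^^^^^^^^^^^^^^^^^^^^^^^^^^^^^^^^^^^^^^^^^^^
cv2.error: OpenCV(4.12.0) /io/opencv/modules/imgproc/src/resize.cpp:4208: error: (-215:Assertion failed) !ssize.empty() in function 'resize'
```

Run:
```python
from chk import *
import pickle
a=pickle.load(open('w22.pkl','rb'));b=pickle.load(open('w23.pkl','rb'));_,s,_=pickle.load(open('v21.pkl','rb'))
L,r=tri([a,b],[(280.37,83.73),(376.5,84.1)]);print('lens',L,r)
L2,r=tri([a,b,s],[(280.37,83.73),(376.5,84.1),(323.3,194.1)]);print('lens+scene',L2,r)
d=L-PIV;print('r',np.linalg.norm(d),'az',np.degrees(np.arctan2(d[1],d[0])))
u=np.array([np.cos(np.radians(62)),np.sin(np.radians(62)),0]);px=[]
for v in(a,b):
    e=proj(v,PIV+.235*u)[0];print('knob exp',e)
    g=cv2.cvtColor(v['img'],cv2.COLOR_RGB2GRAY);x=int(e[0]);sub=cv2.resize(g[0:48,x-34:x+34],None,fx=4,fy=4,interpolation=cv2.INTER_CUBIC)
    c=cv2.HoughCircles(sub,cv2.HOUGH_GRADIENT,1,10,param1=60,param2=10,minRadius=36,maxRadius=60)
    print(None if c is None else [(round(float(q[0])/4+x-34,1),round(float(q[1])/4,1),round(float(q[2])/4,1)) for q in c[0][:4]])
    n,lab,st,ce=cv2.connectedComponentsWithStats((g[0:48,x-34:x+34]<28).astype(np.uint8));print([(st[i,4],st[i,:4].tolist(),(ce[i]+[x-34,0]).round(1).tolist()) for i in range(1,n) if st[i,4]>60])
# column/base pivot check and near place check in these views
```

```text
lens [0.59106693 0.03349803 0.17145441] [np.float64(4.284523852323913e-05), np.float64(4.2845238523281734e-05)]
lens+scene [0.59092499 0.03313033 0.17246754] [np.float64(0.00026062352668892915), np.float64(0.0004016037255478553), np.float64(0.0006044348854874036)]
r 0.16642444385853133 az 62.413173735430895
knob exp [278.66073186  10.84492746]
[(276.4, 10.4, 14.6), (279.9, 9.4, 14.6), (296.9, 28.9, 14.6), (292.9, 26.9, 11.2)]
[(np.int32(194), [22, 0, 25, 22], [280.8, 13.6])]
knob exp [379.2118845   11.31149565]
[(361.6, 33.1, 14.6), (359.4, 31.6, 14.9), (378.4, 12.4, 12.3), (380.4, 10.6, 14.9)]
[(np.int32(225), [21, 0, 26, 23], [377.2, 13.5])]
```

Run:
```python
from h import *
s=observe();print(s['time'],s['contact_force'],np.abs(s['qd']).max());print(job_done())
```

```text
51.275 [0.17197388 0.38935343 0.34913833] 0.0028398653283911836
the job is handed in; nothing more can be done
None
```

The job is handed in at about 51 s of the 210 s allowed, and my last checks agree with everything being as asked, in the order asked. The handover reported no verdict, as expected.

- **Handle off:** I swung it towards the robot first, and a picture showed it lying over on that side.
- **Gauge plates:** All three were there. I hung medium, then long, then short on their matching pins. Pressing down on each grip rib found its top at 0.1092, 0.1088 and 0.1091 m. A fully seated plate should give 0.109 m, so all three are home.
- **Handle on:** I swung it away from the robot, and the ball was seen in the "on" position afterwards.
- **Magnifier:** I brought it round last, over the long pin plate.
  - **Centring:** From two wrist views the lens centre is at (0.591, 0.0335, 0.1715). The place it should be over is at (0.5917, 0.0353), so it is about 2 mm off.
  - **Level:** The lens is about 0.01–0.02 rad from level. The knob's height agrees, at about 0.170 m give or take 3 mm. That knob figure came from dark-pixel edges at the border of the image, because the automatic circle fit was unreliable there.

**Other points:**
- I pressed the long plate with 63 N through the fingertips to seat it, harder than intended, but the wrist limit of 120 N was not reached.
- The 16-picture limit ran out, so I checked the final magnifier position by measurement only and did not look at it. I also did not look at the handle or plates again after the magnifier move.
- At handover the arm was clear, with contact force near zero.

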